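# Ready the leak-test plate: plugs, support jack, air valve

## Task

Get the leak-test stand ready: stand every orange test plug from the tray in a pocket of the green plate, and turn the screw jack's knob until its platform just touches the plate from below without lifting it (gauge pointer still in the green). Only with the jack touching, press each plug down until it is fully home, and after that open the air valve to 45 degrees. Leave the jack touching and the other things on the table where they are.

Things in the scene. Friction and masses are not known exactly. Their poses are not given: they have to be found in the camera images.
- plate: Green test plate 100 (x) x 250 (y) x 20 mm (z) with four round pockets, lying on ledges between the two end columns of the steel test stand. Origin: centre of its underside, 60 mm above the table when it lies on its ledges; z up, long side along its y. It can only be lifted straight up (slides freely on z, weighs about 0.8 kg). The stand's end columns reach 152 mm from the centre along y and are 77 mm high; nothing of the stand is above the plate's top (80 mm).
- pocket0 (a point): Centre of the mouth of a pocket, in the plate's top face (at plate y = -93 mm). Round, 50 mm in diameter, 2 mm chamfer. In it is a white stiff seat disc 4 mm below the mouth that a plug stands on; pressing the plug with more than about 6 N slides the seat 8 mm down to its stop (12 mm below the mouth), where it stays. Any plug may go in any pocket, one to a pocket.
- pocket1 (a point): Centre of the mouth of a pocket, in the plate's top face (at plate y = -31 mm). Round, 50 mm in diameter, 2 mm chamfer. In it is a white stiff seat disc 4 mm below the mouth that a plug stands on; pressing the plug with more than about 6 N slides the seat 8 mm down to its stop (12 mm below the mouth), where it stays. Any plug may go in any pocket, one to a pocket.
- pocket2 (a point): Centre of the mouth of a pocket, in the plate's top face (at plate y = +31 mm). Round, 50 mm in diameter, 2 mm chamfer. In it is a white stiff seat disc 4 mm below the mouth that a plug stands on; pressing the plug with more than about 6 N slides the seat 8 mm down to its stop (12 mm below the mouth), where it stays. Any plug may go in any pocket, one to a pocket.
- pocket3 (a point): Centre of the mouth of a pocket, in the plate's top face (at plate y = +93 mm). Round, 50 mm in diameter, 2 mm chamfer. In it is a white stiff seat disc 4 mm below the mouth that a plug stands on; pressing the plug with more than about 6 N slides the seat 8 mm down to its stop (12 mm below the mouth), where it stays. Any plug may go in any pocket, one to a pocket.
- plug0: Orange round test plug, 44 mm in diameter, 30 mm high, 65 g, with two black seal bands, alike both ways up. Origin: its middle (15 mm above its underside); z along its axis. May be absent (3 or 4 are present), standing on the tray at the start. Stood in a pocket its top is 26 mm above the plate; fully home 18 mm above, its lower band hidden in the pocket; its origin is then 3 mm above the pocket's mouth (11 mm before pressing).
- plug1: Orange round test plug, 44 mm in diameter, 30 mm high, 65 g, with two black seal bands, alike both ways up. Origin: its middle (15 mm above its underside); z along its axis. May be absent (3 or 4 are present), standing on the tray at the start. Stood in a pocket its top is 26 mm above the plate; fully home 18 mm above, its lower band hidden in the pocket; its origin is then 3 mm above the pocket's mouth (11 mm before pressing).
- plug2: Orange round test plug, 44 mm in diameter, 30 mm high, 65 g, with two black seal bands, alike both ways up. Origin: its middle (15 mm above its underside); z along its axis. May be absent (3 or 4 are present), standing on the tray at the start. Stood in a pocket its top is 26 mm above the plate; fully home 18 mm above, its lower band hidden in the pocket; its origin is then 3 mm above the pocket's mouth (11 mm before pressing).
- plug3: Orange round test plug, 44 mm in diameter, 30 mm high, 65 g, with two black seal bands, alike both ways up. Origin: its middle (15 mm above its underside); z along its axis. May be absent (3 or 4 are present), standing on the tray at the start. Stood in a pocket its top is 26 mm above the plate; fully home 18 mm above, its lower band hidden in the pocket; its origin is then 3 mm above the pocket's mouth (11 mm before pressing).
- tray: Fixed flat blue tray 200 x 180 mm, floor 4 mm above the table, rim 9 mm above the table; origin under its centre. It is on one side of the stand, the valve on the other; which is which varies.
- jack_knob (a joint): Angle of the jack's knob in rad. It grows as the knob is turned clockwise seen from above, and raises the platform 12 mm per turn (1.910 mm per rad). Range 0 to 13. Stiff (0.15 N m), stays where it is left.
- knob_grip (a point): Middle of the jack's knob, on its vertical axis: a round ribbed black knob 40 mm in diameter, 28 mm high (68 to 96 mm above the table), white mark on top, on a blue gear post (44 mm square, top at 60 mm) of the screw jack, on the robot's side of the plate, 135 mm from the platform's centre. Free all round for open fingers.
- platform_top (a point): Centre of the top face of the jack's aluminium platform (100 x 90 mm, level), below the plate. It touches when level with the plate's origin (underside); at the start 12 to 18 mm lower.
- gauge (a joint): Red pointer of the small white dial gauge (52 mm across, top 76 mm above the table, 85 mm beyond the plate's centre, on the side away from the robot), rad: 0 while the plate lies on its ledges, 0.5 rad (clockwise from above) for each mm that the plate is lifted. The green marks cover 0 to 1.0 rad (2 mm): platform just touching; red marks beyond: lifted too far.
- valve_handle (a joint): Angle of the red air-valve handle in rad: 0 closed, pi/2 fully open; grows counter-clockwise seen from above. Stiff (0.06 N m), stays where it is left. On the white disc below it a green mark shows 45 degrees.
- valve_grip (a point): Middle of the red bar handle of the brass air valve, on its vertical axis, 76 mm above the table. The bar is 66 mm long along this point's x axis, 12 mm thick (y), 24 mm high (64 to 88 mm above the table), above a white disc 92 mm across whose top is at 58 mm. Its white-marked pointing end is towards this point's -x; the frame turns with the handle.
- wood_block: Bystander, to be left alone: wooden block 70 x 90 x 70 mm.
- spray: Bystander, to be left alone: white bottle, yellow label, 52 mm across, 160 mm tall.
- grease: Bystander, to be left alone: grey jar with red cap, 70 mm across, 70 mm tall.
- vblock: Bystander, to be left alone: green V-block 50 x 50 x 38 mm.
- spanner: Bystander, to be left alone: steel spanner lying on the table.
- collar: Bystander, to be left alone: steel ring 64 mm across, 22 mm high.
- driver: Bystander, to be left alone: screwdriver with yellow handle, lying.
Not all that is in view belongs to the job. There is more than one size of the part that bears valve_handle; the job needs the middle-sized.

How it is judged:
By the outcome, as a careful person would: the job done as asked, in the order asked, and still so for the second after the job is handed in, with the robot touching nothing.
Of plug0, plug1, plug2, plug3 only 3 to 4 are there at a start; the rules pass over those that are not, and their reading is None.
At some moment in a run one of plug0, plug1, plug2, plug3 may be knocked a few centimetres aside while the robot is not near it.
Once in a run the grip may slacken for a moment while it holds something.
It also fails if it takes over 210 s, if anything falls off the work surface, if the arm or the gripper's body presses on something with over 40 N, if the wrist force passes 120 N, or if a joint passes its speed limit or range.

## Robot

A 6-joint arm with a two-finger parallel gripper is mounted at the origin on the work surface. World frame = base frame: x ahead of the robot, y to its left, z up, the work surface at z = 0. Lengths are in mm, angles in degrees, forces in N, time in s.
With the tool pointing down it reaches from about 275 to 725 mm from the base axis. Payload 5.6 kg.
Tool frame: the origin (TCP) lies at the very end of the fingers, on their centre line; the grasp point (between the pads) lies 19 mm behind it; z points along the fingers, y is the direction in which the jaws open and shut (so a half turn about z gives the same grasp; the last joint's range is limited). The gripper opens to 85 mm and grips with 20 to 120 N. Pads are 22 mm wide; open, the fingers measure 114 mm over their backs; the gripper's body (76 mm by 85 mm) begins 54 mm behind the grasp point. The pads swing forward as they close: fully open they stand 13 mm farther back than shut.
Start: joints at [-48.954, 14.616, 6.199, 0, -81.583, -16.306], TCP at [230.196, -499.502, 231.283] pointing down, gripper open.
Joint ranges: [-168.99, 168.99], [-69.2, 112.95], [-62.41, 85.93], [-164.36, 98.24], [-168.68, -3.75], [-174.98, 174.98]. Speed limits (degrees/s): [147.25, 147.25, 180, 180, 180, 180].

## Interface

Orientations are given as [roll, pitch, yaw] about the fixed x, y, z axes, in that order (R = Rz(yaw) Ry(pitch) Rx(roll)).
In Python, from bench import r gives the robot as it stands.
- The arm moves only by the tool carry_out, never from a script. Its argument "rows" is a list of rows, each a list of 7 numbers: the shift along the world's x, y, z in m, then the turn, a rotation vector about the world's x, y, z in rad, then the closure, from -1 (fully open) to 1 (shut). In form: [[tx, ty, tz, wx, wy, wz, jaw], ...]. A call has 1 to 8 rows; each row shifts and turns the commanded pose from where the row before left it; what a row does not reach is not made up. A row lasts 1/8 s, in which the tool goes at most 62.5 mm and 10.7 degrees, less where a joint would pass 70% of its speed; a pose out of reach is approached as far as the arm can. A call with a gripper value outside its range is refused whole. The fingers move at their own pace and stop on an object; "squeeze" is the grip in N (left out, the last holds). Time passes only in rows, so rows that do not move let the fingers close. It gives the time, the measured TCP pose, the force and the opening at its end, in the units of the state.
- r.observe(): the state, without advancing time (a new reading comes with each control period).
- r.capture(name): name is "scene" or "top" or "wrist"; returns (picture, depth): 420x560x3 uint8, red, green, blue; 420x560 float32, mm along the optical axis (not along the pixel's ray), 0 where there is no reading.
- r.get_calibration(name): a dict with "intrinsics" (3x3 intrinsics, pixels), "k1" (the pictures are not rectified: a ray, as slopes to the right and down, at radius r is drawn at 1 + k1 r^2 times it, then the intrinsics apply), "view" (4x4, takes a point from world to camera coordinates). Camera axes: x right, y up, looking along -z (the intrinsics and any distortion apply to the point x, -y, -z); pixel columns grow to the right and rows downward; lengths in mm; the calibration is good to about 2 mm. A picture is of the moment at which its call begins: read the wrist's pose just before it. get_calibration takes no time and is no camera call; for the wrist camera it gives the pose at the moment of the call.
- r.job_done(): hands the job in, once; it reports no verdict.
The state is a dict: "t": time; "joint_positions": joint angles; "dq": joint speeds; "joint_torque": joint torques, N m; "position": TCP position; "ee_rot": TCP orientation; "wrist_force": force on the tool from outside, world axes, zero at the start; "wrist_torque": the same for the moment, N m; "opening": opening from 0.0 (shut) to 1.0 (fully open).
Only numpy, scipy, OpenCV 4.12 (cv2) and the standard library are available. Lean on these libraries where they do the work, as an engineer would, in place of code of your own. Each camera call takes 0.05 s, during which the arm holds its last target.

## Working session

There is one attempt and no reset: what is moved stays moved. The work goes in short steps, Python scripts to look and compute and a tool call to move; the robot and the scene stay as the last step left them, time stands still between calls to the robot, and variables do not carry over. Pictures are saved under pics/ and viewed, and the job is handed in when it is done.

Besides the shell and the picture viewer there is one more tool, called after "Call:" as name([rows], argument=value, ...), one row to a line, values as JSON. carry_out: Moves the arm, as the interface text tells. Its arguments: {"type":"object","properties":{"rows":{"type":"array"},"squeeze":{"type":"number"}},"required":["rows"]}

```bash
ls; mkdir -p pics
cat > h.py <<'E'
import numpy as np, cv2
from bench import r
def cap(n,f=None):
    c=r.get_calibration(n); im,d=r.capture(n)
    if f: cv2.imwrite('pics/'+f,cv2.cvtColor(im,cv2.COLOR_RGB2BGR))
    return im,d,c
def ray(c,u,v):
    K=np.array(c['intrinsics']);k1=c['k1']
    x=(u-K[0,2])/K[0,0];y=(v-K[1,2])/K[1,1]
    rd=np.hypot(x,y);rr=rd
    for _ in range(20): rr=rd/(1+k1*rr*rr)
    s=rr/rd if rd>0 else 1
    V=np.array(c['view']);R=V[:3,:3];t=V[:3,3]
    return -R.T@t, R.T@np.array([x*s,-y*s,-1.0])
def onz(c,u,v,z):
    o,d=ray(c,u,v); return o+d*(z-o[2])/d[2]
def dep(c,u,v,D):
    o,d=ray(c,u,v); return o+d*D
def proj(c,p):
    V=np.array(c['view']);q=V[:3,:3]@np.array(p)+V[:3,3]
    x=q[0]/-q[2];y=-q[1]/-q[2];r2=x*x+y*y;f=1+c['k1']*r2
    K=np.array(c['intrinsics']);return K[0,0]*x*f+K[0,2],K[1,1]*y*f+K[1,2]
E
python3 - <<'E'
from h import *
print(r.observe())
for n in('top','scene','wrist'):
    im,d,c=cap(n,n+'0.png'); print(n,c,np.percentile(d,[0,50,100]))
E
```

```text
pics
{'t': 0.0, 'joint_positions': array([-4.89523369e+01,  1.46520159e+01,  6.13205181e+00, -2.56977921e-02,
       -8.15838541e+01, -1.63045314e+01]), 'dq': array([-0.11571916, -0.00817611,  0.08636377, -0.01962071, -0.01031808,
        0.0146111 ]), 'joint_torque': array([ 5.49480355e-04, -3.86641431e+01,  2.37944037e+01,  5.36502331e+00,
       -6.05378285e-03,  4.21663003e-05]), 'position': array([ 230.02826845, -499.04817706,  230.41881504]), 'ee_rot': array([ 1.79893221e+02, -4.75430383e-03, -1.55260648e+02]), 'wrist_force': array([-0.92217498,  0.04251754,  0.33164953]), 'wrist_torque': array([ 2.16163617e-05, -1.64219207e-02, -3.31549409e-03]), 'opening': 1.0020348021429084}
top {'intrinsics': array([[422.9641226 ,   0.        , 276.9411831 ],
       [  0.        , 422.9641226 , 209.81295733],
       [  0.        ,   0.        ,   1.        ]]), 'k1': -0.09319248579107244, 'view': array([[-6.12366485e-03, -9.99966742e-01, -5.38665947e-03,
        -4.11860016e+01],
       [ 9.96004334e-01, -6.57916343e-03,  8.90622270e-02,
        -5.50596289e+02],
       [-8.90947047e-02, -4
[... 682 characters left out ...]
0.00000000e+00,  0.00000000e+00,
         1.00000000e+00]])} [   0.         1476.50445557 3199.15429688]
wrist {'intrinsics': array([[343.77678681,   0.        , 279.9435303 ],
       [  0.        , 343.77678681, 215.03520865],
       [  0.        ,   0.        ,   1.        ]]), 'k1': -0.012430337316053917, 'view': array([[-4.18324859e-01,  9.08295499e-01,  1.89710813e-03,
         5.48470222e+02],
       [-8.70919505e-01, -4.00516205e-01, -2.84756009e-01,
         3.67656496e+01],
       [-2.57882778e-01, -1.20772746e-01,  9.58598152e-01,
        -3.79181538e+02],
       [ 0.00000000e+00,  0.00000000e+00,  0.00000000e+00,
         1.00000000e+00]])} [  0.         363.34580994 475.47729492]
```

View pics/top0.png

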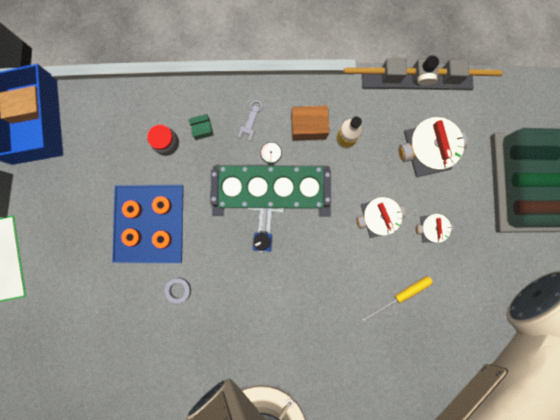

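View pics/scene0.png

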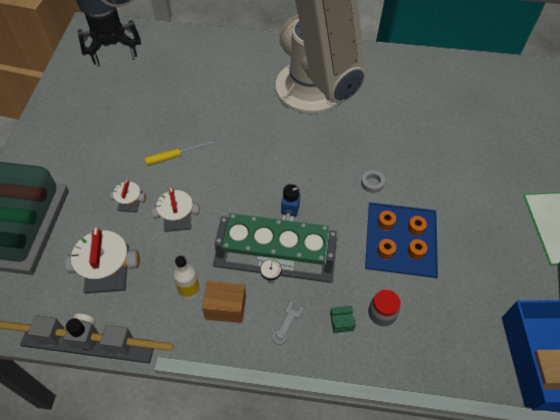

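View pics/wrist0.png

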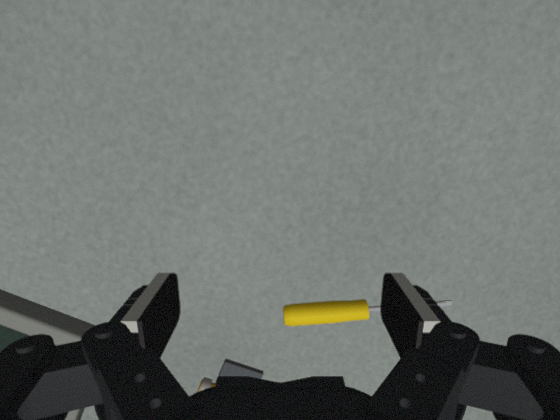

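Run:
```python
from h import *
im,d,c=cap('top')
hsv=cv2.cvtColor(im,cv2.COLOR_RGB2HSV)
def blobs(m,z,lo,hi,roi=None):
    n,l,s,ce=cv2.connectedComponentsWithStats(m.astype(np.uint8))
    for i in range(1,n):
        if lo<=s[i,4]<=hi:
            ct,_=cv2.findContours((l==i).astype(np.uint8),cv2.RETR_EXTERNAL,cv2.CHAIN_APPROX_NONE)
            (cx,cy),rad=cv2.minEnclosingCircle(ct[0]); M=cv2.moments(ct[0])
            mx,my=(M['m10']/M['m00'],M['m01']/M['m00']) if M['m00']>0 else ce[i]
            D=d[int(my),int(mx)]
            print(s[i],np.round([mx,my,rad],1),'pt',np.round(onz(c,mx,my,z),1),'dep',np.round(dep(c,mx,my,D),1))
H,S,V=hsv[...,0],hsv[...,1],hsv[...,2]
print('orange');blobs((H<18)&(H>4)&(S>150)&(V>150),34,80,900)
print('white');blobs((S<40)&(V>200),76,50,3000)
print('red');blobs(((H<5)|(H>174))&(S>140)&(V>100),88,20,900)
print('blue');blobs((H>100)&(H<125)&(S>120),60,60,6000)
print('green');blobs((H>55)&(H<90)&(S>90),80,60,6000)
big=cv2.cvtColor(im,cv2.COLOR_RGB2BGR)
cv2.imwrite('pics/topz.png',cv2.resize(big[140:280,100:300],None,fx=4,fy=4,interpolation=cv2.INTER_CUBIC))
cv2.imwrite('pics/topv.png',cv2.resize(big[100:260,340:480],None,fx=3.7,fy=3.7,interpolation=cv2.INTER_CUBIC))
```

```text
orange
[153 197  16  17 188] [160.6 204.8   8.5] pt [564. 247.  34.] dep [563.9 246.8  34.6]
[123 201  16  17 188] [130.5 208.8   8.5] pt [554.5 323.7  34. ] dep [554.9 325.3  29.5]
[122 229  17  17 192] [129.9 236.9   8.6] pt [483.8 323.6  34. ] dep [483.8 324.   32.8]
[153 231  17  17 196] [160.7 239.    8.7] pt [478.4 245.1  34. ] dep [478.4 245.1  34. ]
white
[  70   60  285   14 2381] [217.6  65.5 142.1] pt [907.9 100.7  76. ] dep [928.3 107.5  30.8]
[46 66 23  9 73] [56.7 68.5 11. ] pt [913.6 518.1  76. ] dep [935.6 545.4  27.7]
[420  73  16   6  75] [428.   75.7   7.6] pt [ 880.5 -425.5   76. ] dep [ 871.  -417.1   98.4]
[ 412  117   53   52 1597] [435.7 142.8  26.6] pt [ 708.1 -435.3   76. ] dep [ 704.4 -429.6   90.8]
[342 119   9  13  61] [345.3 125.3   6.8] pt [ 751.5 -212.9   76. ] dep [ 741.6 -207.4  109.7]
[262 143  19  19 283] [270.8 151.9   9.6] pt [686.3 -31.   76. ] dep [686.3 -31.   76.1]
[223 178  19  18 273] [231.6 186.4   9.4] pt [602.7  63.6  76. ] dep [603.5  64.2  70.8]
[248 178  19  18 274] [257.3 186.4   9.4] pt [602.3   1.7  76. ] dep [602.7   1.9  73. ]
[2
[... 904 characters left out ...]
  88. ] dep [ 533.8 -298.5   88.5]
[437 218   5  20  65] [438.9 226.6   9.5] pt [ 502.  -429.4   88. ] dep [ 503.3 -439.5   61.5]
blue
[   0   64   62  100 4121] [ 31.3 118.3  51.9] pt [788.3 587.3  60. ] dep [797.3 604.5  32.4]
[ 113  186   70   77 3839] [147.5 223.7  51. ] pt [515.3 271.1  60. ] dep [518.7 289.5   1.4]
green
[190 115  21  22 316] [200.3 125.3  11.9] pt [753.4 140.5  80. ] dep [771.5 152.1  19. ]
[ 512  145   48   45 1327] [538.4 167.7  30.6] pt [ 646.2 -695.6   80. ] dep [ 637.  -664.3  128.3]
[ 218  166  105   42 2456] [270.  186.6  54.5] pt [601.2 -28.8  80. ] dep [601.5 -28.7  77.9]
[  0 215  26  82 140] [ 18.1 254.6  41.2] pt [439.2 590.8  80. ] dep [437.8 643.5  -2.2]
```

View pics/topz.png

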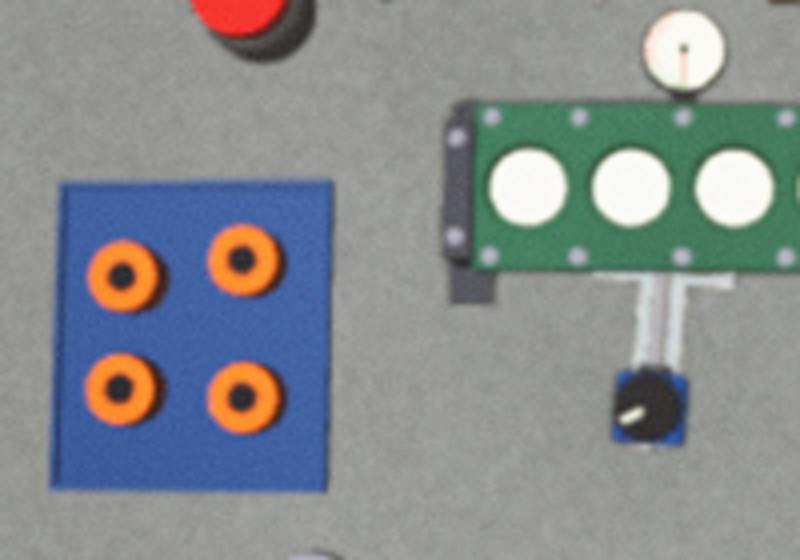

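View pics/topv.png

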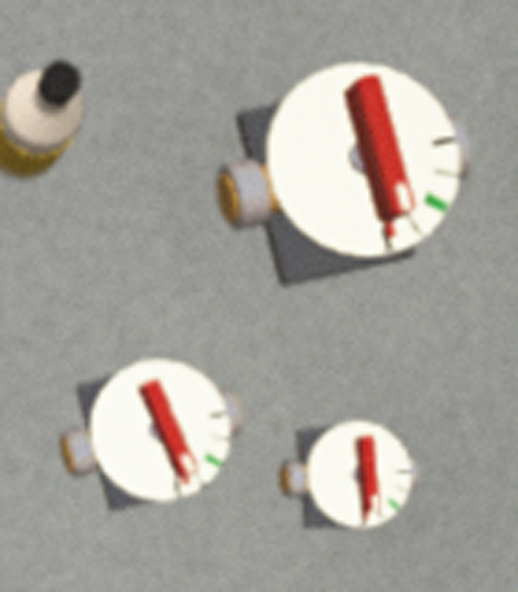

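Call:
carry_out([
  [0.024,0.052,0.0,0,0,0.142,-0.55],
  [0.024,0.052,0.0,0,0,0.142,-0.55],
  [0.024,0.052,0.0,0,0,0.142,-0.55],
  [0.024,0.052,0.0,0,0,0.142,-0.55],
  [0.024,0.052,0.0,0,0,0.142,-0.55],
  [0.024,0.052,0.0,0,0,0.142,-0.55],
  [0.024,0.052,0.0,0,0,0.142,-0.55],
  [0.024,0.052,0.0,0,0,0.142,-0.55],
], squeeze=40)

```text
t: 1.2
position: [422.5, -81.6, 231.4]
ee_rot: [-180.0, 0.0, -89.9]
wrist_force: [1.0, -0.9, 0.1]
opening: 0.78
```

Call:
carry_out([
  [0.024,0.052,-0.005,0,0,0,-0.55],
  [0.024,0.052,-0.005,0,0,0,-0.55],
  [0.024,0.052,-0.005,0,0,0,-0.55],
  [0.02,0.052,-0.005,0,0,0,-0.55],
  [0.01,0.048,-0.005,0,0,0,-0.55],
  [0.0,0.03,-0.005,0,0,0,-0.55],
  [0,0,0,0,0,0,-0.55],
])

```text
t: 2.08
position: [523.7, 204.2, 200.0]
ee_rot: [179.9, -0.1, -90.0]
wrist_force: [0.5, -0.8, 0.3]
opening: 0.771
```

Run:
```python
from h import *
o=r.observe();print({k:np.round(o[k],2) for k in('t','joint_positions','position','ee_rot','opening','wrist_force')})
im,d,c=cap('wrist','w1.png'); print(c['view'])
```

```text
{'t': np.float64(2.08), 'joint_positions': array([ 3.722e+01,  1.669e+01,  4.480e+00, -3.000e-02, -7.791e+01,
       -3.725e+01]), 'position': array([523.7 , 204.17, 200.  ]), 'ee_rot': array([ 1.7989e+02, -5.0000e-02, -9.0030e+01]), 'opening': np.float64(0.77), 'wrist_force': array([ 0.45, -0.76,  0.31])}
[[-9.99998907e-01  6.48196116e-04  1.32859530e-03  5.22528393e+02]
 [-9.98398180e-04 -9.58935674e-01 -2.83621889e-01  2.24566775e+02]
 [ 1.09019483e-03 -2.83622906e-01  9.58935274e-01 -2.91422076e+02]
 [ 0.00000000e+00  0.00000000e+00  0.00000000e+00  1.00000000e+00]]
```

View pics/w1.png

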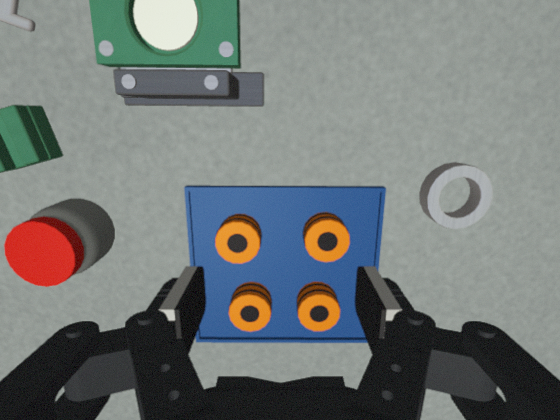

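```bash
cat >> h.py <<'E'
def plugs(n,z,f=None,lo=100):
    im,d,c=cap(n,f); h=cv2.cvtColor(im,cv2.COLOR_RGB2HSV)
    m=((h[...,0]<20)&(h[...,0]>4)&(h[...,1]>150)&(h[...,2]>200)).astype(np.uint8)
    ct,hi=cv2.findContours(m,cv2.RETR_CCOMP,cv2.CHAIN_APPROX_NONE)
    out=[]
    for i,q in enumerate(ct):
        if hi[0][i][3]>=0 or cv2.contourArea(q)<lo: continue
        (cx,cy),(a,b),_=cv2.fitEllipse(q)
        M=cv2.moments(q); out.append((M['m10']/M['m00'],M['m01']/M['m00']))
        k=hi[0][i][2]; hole=''
        if k>=0 and cv2.contourArea(ct[k])>10:
            M2=cv2.moments(ct[k]); hole=np.round(onz(c,M2['m10']/M2['m00'],M2['m01']/M2['m00'],z),1)
        print(np.round(out[-1],1),'ax',round(a,1),round(b,1),'outer',np.round(onz(c,*out[-1],z),1),'hole',hole)
    return im,d,c
def st():
    o=r.observe();print({k:np.round(o[k],2).tolist() for k in('t','joint_positions','position','ee_rot','opening','wrist_force')})
E
python3 -c "
from h import *
plugs('wrist',34)"
```

```text
[318.9 313. ] ax 34.5 40.2 outer [483.3 327.5  34. ] hole [483.1 328.3  34. ]
[249.8 313.2] ax 34.7 40.0 outer [554.1 327.5  34. ] hole [554.2 328.5  34. ]
[237.6 243. ] ax 39.6 43.1 outer [563.8 250.6  34. ] hole [564.  251.4  34. ]
[327.1 241.3] ax 39.7 42.9 outer [477.9 249.   34. ] hole [477.7 249.8  34. ]
```

Call:
carry_out([
  [0.02,0.023,-0.02,0,0,0,-0.55],
  [0.02,0.022,-0.04,0,0,0,-0.55],
  [0,0,-0.04,0,0,0,-0.55],
  [0,0,-0.03,0,0,0,-0.55],
  [0,0,0,0,0,0,-0.55],
])

```text
t: 2.8
position: [562.9, 245.5, 69.3]
ee_rot: [179.8, -0.2, -90.3]
wrist_force: [0.4, 0.2, -0.4]
opening: 0.772
```

```bash
python3 -c "
from h import *
st();plugs('wrist',34,'w2.png')"
```

```text
{'t': 2.8, 'joint_positions': [38.11, 27.21, 0.55, -0.02, -63.64, -38.35], 'position': [562.92, 245.45, 69.3], 'ee_rot': [179.76, -0.17, -90.25], 'opening': 0.77, 'wrist_force': [0.44, 0.24, -0.39]}
[291.9 359.9] ax 39.3 65.6 outer [555.  319.4  34. ] hole 
[276.6 256.3] ax 68.7 74.2 outer [563.9 250.2  34. ] hole [563.8 251.2  34. ]
[430.  252.8] ax 66.0 77.0 outer [478.  248.7  34. ] hole [477.6 249.6  34. ]
```

View pics/w2.png

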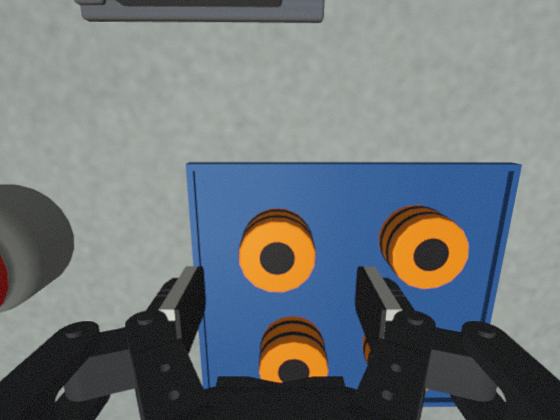

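Call:
carry_out([
  [0.001,0.0,-0.02,0,0,0,-0.55],
  [0,0,-0.02,0,0,0,-0.55],
  [0,0,-0.012,0,0,0,-0.55],
  [0,0,0,0,0,0,-0.55],
])

```text
t: 3.35
position: [565.5, 247.3, 19.9]
ee_rot: [-180.0, 0.0, -90.2]
wrist_force: [-0.2, -1.0, -0.3]
opening: 0.775
```

```bash
python3 -c "
from h import *
st();plugs('wrist',34,'w3.png');st()"
```

```text
{'t': 3.35, 'joint_positions': [38.12, 30.02, -2.78, 0.02, -57.18, -38.31], 'position': [565.49, 247.34, 19.86], 'ee_rot': [-179.97, 0.0, -90.18], 'opening': 0.77, 'wrist_force': [-0.24, -1.01, -0.33]}
[443.1 413.4] ax 14.3 47.4 outer [487.7 311.6  34. ] hole 
[282.  298.3] ax 87.9 99.3 outer [563.9 249.9  34. ] hole [563.8 251.1  34. ]
[487.1 290.5] ax 78.2 104.1 outer [478.1 246.6  34. ] hole [477.5 249.5  34. ]
{'t': 3.4, 'joint_positions': [38.12, 29.99, -2.74, 0.03, -57.19, -38.31], 'position': [565.86, 247.59, 20.42], 'ee_rot': [-179.92, 0.03, -90.17], 'opening': 0.78, 'wrist_force': [0.18, -0.32, -0.74]}
```

View pics/w3.png

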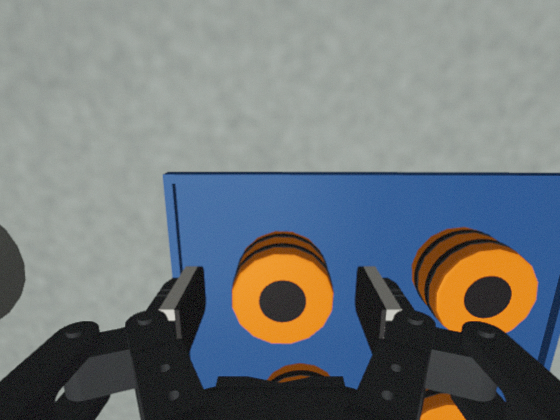

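```bash
python3 -c "
from h import *
c=r.get_calibration('wrist')
for y in(236.5,247.5,258.5):
  for z in (20,39):print(y,z,[np.round(proj(c,[x,y,z])) for x in (532.5,565.5,598.5)])"
```

```text
236.5 20 [array([353., 254.]), array([279., 254.]), array([206., 255.])]
236.5 39 [array([362., 273.]), array([279., 273.]), array([196., 274.])]
247.5 20 [array([351., 277.]), array([279., 277.]), array([207., 277.])]
247.5 39 [array([360., 298.]), array([279., 298.]), array([198., 298.])]
258.5 20 [array([350., 298.]), array([279., 298.]), array([209., 298.])]
258.5 39 [array([359., 321.]), array([279., 322.]), array([199., 322.])]
```

Call:
carry_out([
  [0,0,-0.002,0,0,0,0.2],
  [0,0,0,0,0,0,0.6],
  [0,0,0,0,0,0,1],
  [0,0,0,0,0,0,1],
  [0,0,0,0,0,0,1],
])

```text
t: 4.03
position: [566.0, 247.9, 18.4]
ee_rot: [-179.9, 0.1, -90.2]
wrist_force: [-1.0, -0.3, 6.2]
opening: 0.496
```

Call:
carry_out([
  [0,0,0.03,0,0,0,1],
  [0,0,0.04,0,0,0,1],
  [0,0,0.04,0,0,0,1],
  [0,-0.02,0.03,0,0,0,1],
  [0.005,-0.04,0,0,0,0,1],
  [0.01,-0.04,0,0,0,0,1],
  [0.01,-0.02,0,0,0,0,1],
  [0,0,0,0,0,0,1],
])

```text
t: 5.03
position: [590.2, 126.0, 156.6]
ee_rot: [179.9, -0.0, -90.3]
wrist_force: [0.8, 0.9, -1.5]
opening: 0.496
```

```bash
python3 -c "
from h import *
st();plugs('wrist',34,'w4.png');im,d,c=plugs('top',34,'t4.png')"
```

```text
{'t': 5.03, 'joint_positions': [26.87, 22.43, 6.4, -0.02, -74.04, -27.18], 'position': [590.16, 126.04, 156.64], 'ee_rot': [179.93, -0.02, -90.31], 'opening': 0.5, 'wrist_force': [0.82, 0.94, -1.46]}
[404.5 404.5] ax 13.6 28.1 outer [469.9 324.7  34. ] hole 
[280. 299.] ax 88.6 99.8 outer [589.7 208.7  34. ] hole [589.7 211.1  34. ]
[160.5 239. ] ax 15.5 16.4 outer [478.4 245.8  34. ] hole [478.4 246.9  34. ]
[129.7 236.9] ax 15.4 16.2 outer [483.8 324.3  34. ] hole [484.2 325.3  34. ]
[130.4 208.7] ax 15.3 15.9 outer [554.8 324.1  34. ] hole [554.8 325.1  34. ]
```

View pics/w4.png

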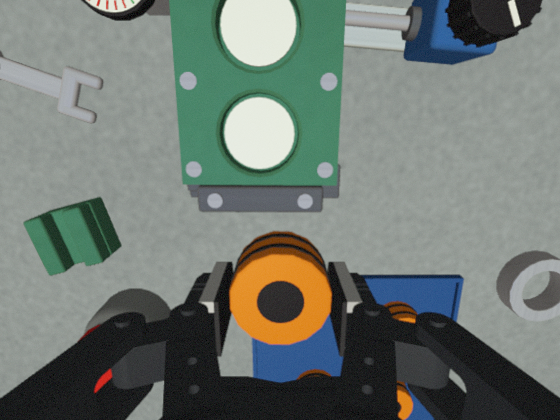

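```bash
cat >> h.py <<'E'
def rel(ztcp=None,dz=15.6,f=None):
    o=r.observe(); p=o['position']
    im,d,c=cap('wrist',f); h=cv2.cvtColor(im,cv2.COLOR_RGB2HSV)
    m=((h[...,0]<20)&(h[...,0]>4)&(h[...,1]>150)&(h[...,2]>200)).astype(np.uint8)
    ct,hi=cv2.findContours(m,cv2.RETR_CCOMP,cv2.CHAIN_APPROX_NONE)
    i=max(range(len(ct)),key=lambda i:cv2.contourArea(ct[i]))
    M=cv2.moments(ct[i]); k=hi[0][i][2]; 
    z=p[2]+dz; a=onz(c,M['m10']/M['m00'],M['m01']/M['m00'],z); print('tcp',p.round(1),'plug',a.round(1))
    m=((h[...,1]<45)&(h[...,2]>185)).astype(np.uint8)
    ct,hi=cv2.findContours(m,cv2.RETR_EXTERNAL,cv2.CHAIN_APPROX_NONE)
    for q in ct:
        if cv2.contourArea(q)<1200: continue
        M=cv2.moments(q);u,v=M['m10']/M['m00'],M['m01']/M['m00']; b=onz(c,u,v,76)
        print('white',round(u),round(v),cv2.boundingRect(q),b.round(1),'d',(b-a).round(1))
E
python3 -c "
from h import *
rel()"
```

```text
tcp [589.8 127.6 156.8] plug [589.1 129.7 172.4]
white 259 130 (224, 94, 70, 72) [602.3  65.8  76. ] d [ 13.3 -63.9 -96.4]
white 258 28 (220, 0, 76, 63) [601.6   7.6  76. ] d [  12.5 -122.1  -96.4]
```

Call:
carry_out([
  [0.007,-0.03,-0.01,0,0,0,1],
  [0.006,-0.03,-0.02,0,0,0,1],
  [0,-0.004,-0.02,0,0,0.005,1],
  [0,0,0,0,0,0,1],
  [0,0,0,0,0,0,1],
])

```text
t: 5.8
position: [603.6, 64.4, 108.2]
ee_rot: [-179.9, 0.0, -89.8]
wrist_force: [-0.1, 0.8, -0.8]
opening: 0.5
```

```bash
python3 -c "
from h import *
st();rel(f='w5.png');st()"
```

```text
{'t': 5.8, 'joint_positions': [20.84, 24.47, 2.2, 0.02, -67.66, -20.66], 'position': [603.63, 64.41, 108.19], 'ee_rot': [-179.93, 0.0, -89.82], 'opening': 0.5, 'wrist_force': [-0.14, 0.75, -0.76]}
tcp [603.6  64.4 108.2] plug [602.8  66.6 123.8]
white 283 137 (239, 92, 89, 90) [601.5   3.7  76. ] d [ -1.3 -62.9 -47.8]
white 108 68 (60, 16, 97, 104) [684.4 -28.1  76. ] d [ 81.6 -94.6 -47.8]
white 285 21 (237, 0, 98, 51) [600.8 -47.9  76. ] d [  -2.  -114.5  -47.8]
{'t': 5.85, 'joint_positions': [20.84, 24.45, 2.21, 0.02, -67.65, -20.66], 'position': [603.8, 64.47, 108.48], 'ee_rot': [-179.89, 0.02, -89.81], 'opening': 0.49, 'wrist_force': [0.1, 0.32, -0.06]}
```

View pics/w5.png

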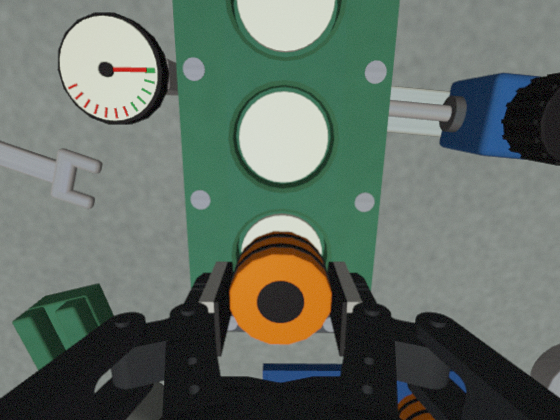

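Call:
carry_out([
  [-0.0006,-0.0009,-0.004,0,0,0,1],
  [0,0,-0.005,0,0,0,1],
  [0,0,-0.004,0,0,0,1],
  [0,0,-0.002,0,0,0,1],
  [0,0,0,0,0,0,1],
])

```text
t: 6.48
position: [602.5, 62.5, 92.1]
ee_rot: [180.0, -0.0, -89.9]
wrist_force: [0.1, -0.1, -1.4]
opening: 0.494
```

Call:
carry_out([
  [0,0,-0.001,0,0,0,1],
  [0,0,0,0,0,0,1],
])

```text
t: 6.72
position: [602.6, 62.6, 91.3]
ee_rot: [180.0, -0.0, -89.9]
wrist_force: [-1.0, 0.1, -0.5]
opening: 0.494
```

Call:
carry_out([
  [0,0,0,0,0,0,-0.4],
  [0,0,0,0,0,0,-0.55],
  [0,0,0,0,0,0,-0.55],
  [0,0,0.02,0,0,0,-0.55],
  [0,0,0.04,0,0,0,-0.55],
  [0,0.01,0.02,0,0,0,-0.55],
  [0,0.02,0,0,0,0,-0.55],
  [0,0.0,0,0,0,0,-0.55],
])

```text
t: 7.72
position: [602.0, 94.1, 170.2]
ee_rot: [179.9, 0.0, -89.8]
wrist_force: [-0.7, 0.1, -0.3]
opening: 0.775
```

```bash
python3 -c "
from h import *
st();plugs('wrist',106,'w6.png');plugs('top',34)"
```

```text
{'t': 7.72, 'joint_positions': [23.54, 22.7, 8.82, -0.05, -76.2, -23.32], 'position': [602.05, 94.12, 170.22], 'ee_rot': [179.92, 0.01, -89.8], 'opening': 0.78, 'wrist_force': [-0.71, 0.09, -0.31]}
[279.2 186.6] ax 66.2 67.5 outer [601.8  65.3 106. ] hole [601.8  66.  106. ]
[160.4 239. ] ax 15.5 16.4 outer [478.5 245.9  34. ] hole [478.4 246.9  34. ]
[130.4 208.6] ax 15.2 15.9 outer [554.9 324.2  34. ] hole [554.8 325.1  34. ]
[230.2 184.6] ax 17.4 18.0 outer [613.5  71.8  34. ] hole [613.3  71.6  34. ]
```

View pics/w6.png

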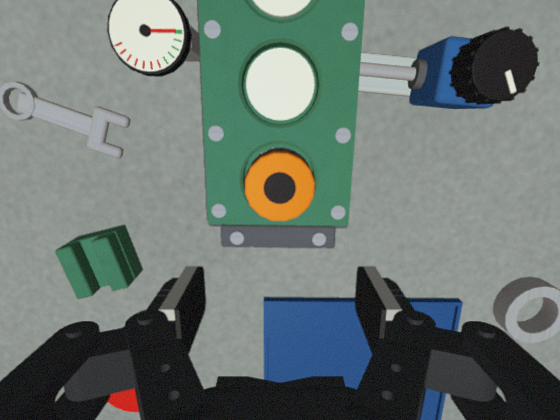

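Call:
carry_out([
  [-0.03,0.038,0,0,0,0,-0.55],
  [-0.03,0.038,0,0,0,0,-0.55],
  [-0.03,0.038,-0.02,0,0,0,-0.55],
  [-0.03,0.036,-0.04,0,0,0,-0.55],
  [-0.004,0.002,-0.04,0,0,0,-0.55],
  [0,0,-0.02,0,0,0,-0.55],
  [0,0,0,0,0,0,-0.55],
  [0,0,0,0,0,0,-0.55],
])

```text
t: 8.82
position: [479.3, 244.6, 52.0]
ee_rot: [-179.9, 0.0, -89.9]
wrist_force: [0.9, 0.1, 0.5]
opening: 0.775
```

```bash
python3 -c "
from h import *
st();plugs('wrist',34,'w7.png');st()"
```

```text
{'t': 8.82, 'joint_positions': [43.74, 20.39, -13.28, 0.03, -56.27, -43.65], 'position': [479.26, 244.63, 52.04], 'ee_rot': [-179.94, 0.02, -89.89], 'opening': 0.78, 'wrist_force': [0.88, 0.11, 0.53]}
[127.4 402.4] ax 16.1 33.0 outer [567.8 335.   34. ] hole 
[273.8 372.2] ax 16.3 57.4 outer [481.9 313.   34. ] hole 
[281.9 268.1] ax 74.2 81.7 outer [477.5 248.5  34. ] hole [477.5 249.6  34. ]
{'t': 8.88, 'joint_positions': [43.73, 20.37, -13.26, 0.03, -56.27, -43.65], 'position': [479.43, 244.82, 52.36], 'ee_rot': [-179.91, 0.06, -89.9], 'opening': 0.77, 'wrist_force': [-0.23, 0.3, 0.81]}
```

Call:
carry_out([
  [-0.0015,0.0018,-0.015,0,0,0,-0.55],
  [0,0,-0.015,0,0,0,-0.55],
  [0,0,-0.004,0,0,0,-0.55],
  [0,0,0,0,0,0,0.2],
  [0,0,0,0,0,0,0.6],
  [0,0,0,0,0,0,1],
  [0,0,0,0,0,0,1],
  [0,0,0,0,0,0,1],
])

```text
t: 9.88
position: [477.2, 246.5, 17.5]
ee_rot: [-180.0, 0.0, -89.9]
wrist_force: [-1.8, 0.8, 0.8]
opening: 0.496
```

Call:
carry_out([
  [0,0,0.03,0,0,0,1],
  [0,0,0.04,0,0,0,1],
  [0,0,0.04,0,0,0,1],
  [0.02,-0.02,0.03,0,0,0,1],
  [0.035,-0.04,0,0,0,0,1],
  [0.035,-0.04,0,0,0,0,1],
  [0.03,-0.04,0,0,0,0,1],
  [0,-0.02,0,0,0,0,1],
])

```text
t: 10.88
position: [598.0, 84.1, 156.2]
ee_rot: [179.9, -0.0, -90.0]
wrist_force: [1.0, -0.3, -1.0]
opening: 0.494
```

```bash
python3 -c "
from h import *
rel(f='w8.png')"
```

```text
tcp [598.   84.1 156.2] plug [597.3  86.7 171.8]
white 273 99 (237, 62, 72, 75) [601.6   3.9  76. ] d [  4.3 -82.9 -95.8]
white 132 43 (93, 1, 78, 85) [684.5 -27.8  76. ] d [  87.3 -114.6  -95.8]
white 273 11 (238, 0, 72, 29) [600.9 -44.3  76. ] d [   3.6 -131.1  -95.8]
```

View pics/w8.png

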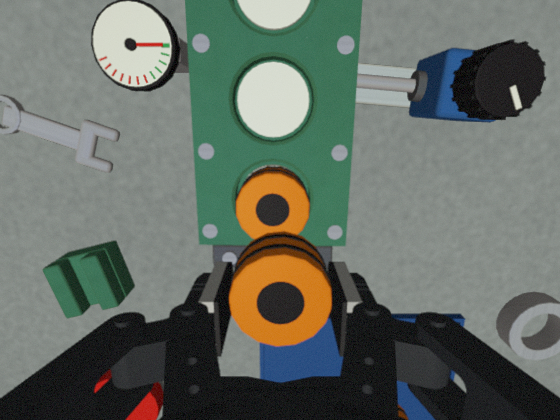

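Call:
carry_out([
  [0.002,-0.04,-0.01,0,0,0,1],
  [0.0023,-0.04,-0.02,0,0,0,1],
  [0,-0.0028,-0.02,0,0,0,1],
  [0,0,0,0,0,0,1],
  [0,0,0,0,0,0,1],
])

```text
t: 11.55
position: [601.7, 4.3, 108.3]
ee_rot: [-179.9, -0.0, -89.8]
wrist_force: [0.9, 0.2, 0.3]
opening: 0.493
```

```bash
python3 -c "
from h import *
rel(f='w9.png');st()"
```

```text
tcp [601.7   4.3 108.3] plug [600.9   7.  123.9]
white 278 228 (239, 212, 81, 41) [602.2  -8.7  76. ] d [  1.4 -15.7 -47.9]
white 120 189 (76, 147, 89, 86) [684.3 -29.5  76. ] d [ 83.5 -36.5 -47.9]
white 281 133 (237, 88, 88, 90) [600.8 -58.3  76. ] d [ -0.  -65.3 -47.9]
white 283 19 (235, 0, 96, 46) [ 600.1 -108.8   76. ] d [  -0.8 -115.8  -47.9]
{'t': 11.6, 'joint_positions': [15.3, 23.89, 1.34, 0.02, -67.34, -15.12], 'position': [601.9, 4.48, 108.56], 'ee_rot': [-179.89, 0.01, -89.81], 'opening': 0.49, 'wrist_force': [0.59, -0.22, -0.32]}
```

Call:
carry_out([
  [0.0006,-0.0032,-0.004,0,0,0,1],
  [0,0,-0.005,0,0,0,1],
  [0,0,-0.005,0,0,0,1],
  [0,0,-0.003,0,0,0,1],
  [0,0,0,0,0,0,1],
  [0,0,0,0,0,0,1],
])

```text
t: 12.35
position: [602.1, 0.4, 90.4]
ee_rot: [-180.0, -0.0, -89.9]
wrist_force: [-0.2, -0.8, -0.4]
opening: 0.496
```

Call:
carry_out([
  [0,0,0,0,0,0,-0.4],
  [0,0,0,0,0,0,-0.55],
  [0,0,0,0,0,0,-0.55],
  [0,0,0.02,0,0,0,-0.55],
  [0,0,0.04,0,0,0,-0.55],
  [0,0.02,0.02,0,0,0,-0.55],
  [0,0.05,0,0,0,0,-0.55],
  [0,0.0,0,0,0,0,-0.55],
])

```text
t: 13.35
position: [602.0, 73.1, 170.4]
ee_rot: [-180.0, 0.1, -89.7]
wrist_force: [-0.2, -0.8, 0.3]
opening: 0.773
```

```bash
python3 -c "
from h import *
st();plugs('wrist',106,'w10.png');plugs('top',34)"
```

```text
{'t': 13.35, 'joint_positions': [21.66, 22.28, 8.22, -0.04, -75.89, -21.36], 'position': [601.98, 73.14, 170.43], 'ee_rot': [-179.97, 0.05, -89.71], 'opening': 0.77, 'wrist_force': [-0.23, -0.85, 0.3]}
[279.2 219. ] ax 62.7 65.5 outer [601.8  65.2 106. ] hole [601.7  66.1 106. ]
[280.5 116.8] ax 71.6 74.4 outer [601.4   3.3 106. ] hole [601.3   3.8 106. ]
[256.8 184.7] ax 17.5 17.8 outer [612.9   5.1  34. ] hole [612.8   5.2  34. ]
```

View pics/w10.png

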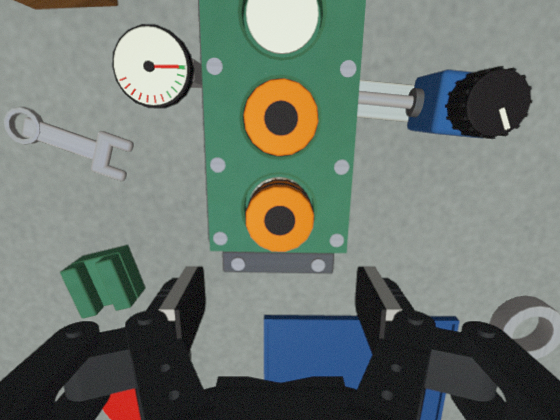

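Call:
carry_out([
  [-0.008,0.04,0,0,0,0,-0.55],
  [-0.008,0.05,0,0,0,0,-0.55],
  [-0.008,0.05,0,0,0,0,-0.55],
  [-0.008,0.05,0,0,0,0,-0.55],
  [-0.008,0.04,-0.03,0,0,0,-0.55],
  [-0.007,0.021,-0.03,0,0,0,-0.55],
  [0,0,0,0,0,0,-0.55],
  [0,0,0,0,0,0,-0.55],
])

```text
t: 14.45
position: [555.9, 320.5, 111.2]
ee_rot: [-179.9, -0.0, -89.9]
wrist_force: [-0.2, -0.1, 0.7]
opening: 0.776
```

```bash
python3 -c "
from h import *
st();plugs('wrist',34,'w11.png');plugs('top',34)"
```

```text
{'t': 14.45, 'joint_positions': [43.92, 28.05, 8.44, 0.06, -70.33, -43.86], 'position': [555.95, 320.52, 111.19], 'ee_rot': [-179.93, -0.0, -89.92], 'opening': 0.78, 'wrist_force': [-0.19, -0.08, 0.67]}
[386.  234.5] ax 56.3 63.0 outer [483.5 327.4  34. ] hole [483.  328.3  34. ]
[281.8 234.3] ax 57.6 61.4 outer [554.1 327.3  34. ] hole [554.1 328.4  34. ]
[129.7 237. ] ax 15.4 16.1 outer [483.6 324.4  34. ] hole [484.2 325.1  34. ]
[130.4 208.6] ax 15.2 15.8 outer [555.  324.2  34. ] hole [554.8 325.1  34. ]
[256.9 184.7] ax 17.6 17.9 outer [612.8   5.   34. ] hole [612.6   5.1  34. ]
[230.2 184.7] ax 17.3 18.0 outer [613.4  71.8  34. ] hole [613.3  71.6  34. ]
```

View pics/w11.png

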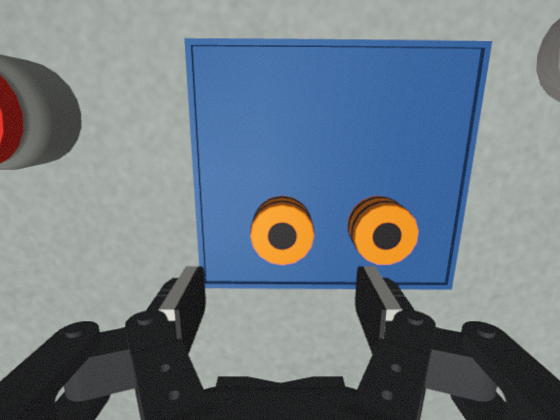

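Call:
carry_out([
  [-0.0012,0.004,-0.03,0,0,0,-0.32],
  [0,0,-0.03,0,0,0,-0.32],
  [0,0,-0.02,0,0,0,-0.32],
  [0,0,-0.009,0,0,0,-0.32],
  [0,0,0,0,0,0,-0.32],
])

```text
t: 15.18
position: [554.3, 325.1, 21.8]
ee_rot: [-180.0, 0.0, -89.9]
wrist_force: [-0.1, 0.4, -0.2]
opening: 0.66
```

```bash
python3 -c "
from h import *
st();plugs('wrist',34,'w12.png');st()"
```

```text
{'t': 15.18, 'joint_positions': [44.3, 32.35, 1.72, 0.02, -59.34, -44.23], 'position': [554.27, 325.06, 21.78], 'ee_rot': [-179.97, 0.01, -89.92], 'opening': 0.66, 'wrist_force': [-0.06, 0.42, -0.23]}
[446.9 284.1] ax 71.4 94.9 outer [483.2 322.   34. ] hole 
[278.7 294.3] ax 87.6 98.6 outer [554.  326.8  34. ] hole [554.  328.2  34. ]
{'t': 15.22, 'joint_positions': [44.31, 32.32, 1.76, 0.03, -59.35, -44.23], 'position': [554.6, 325.42, 22.43], 'ee_rot': [-179.92, 0.05, -89.9], 'opening': 0.66, 'wrist_force': [0.54, 0.99, -0.5]}
```

View pics/w12.png

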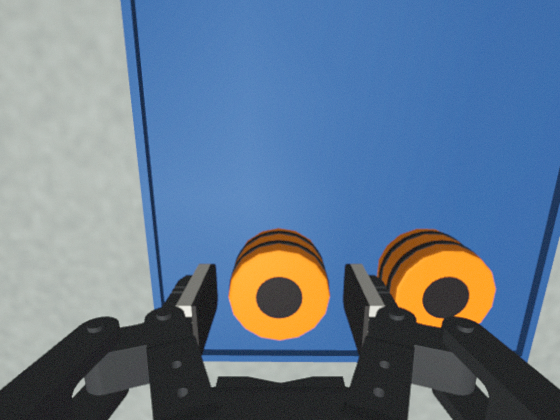

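Call:
carry_out([
  [0,0,-0.004,0,0,0,-0.32],
  [0,0,0,0,0,0,0.2],
  [0,0,0,0,0,0,0.6],
  [0,0,0,0,0,0,1],
  [0,0,0,0,0,0,1],
  [0,0,0,0,0,0,1],
])

```text
t: 15.98
position: [554.1, 325.7, 17.9]
ee_rot: [-179.9, 0.0, -89.9]
wrist_force: [-1.6, 0.5, 5.8]
opening: 0.5
```

Call:
carry_out([
  [0,0,0.03,0,0,0,1],
  [0,0,0.04,0,0,0,1],
  [0,0,0.04,0,0,0,1],
  [0.01,-0.03,0.03,0,0,0,1],
  [0.01,-0.05,0,0,0,0,1],
  [0.01,-0.05,0,0,0,0,1],
  [0.01,-0.05,0,0,0,0,1],
  [0.007,-0.05,0,0,0,0,1],
])

```text
t: 16.98
position: [600.4, 93.7, 156.3]
ee_rot: [179.9, -0.0, -89.9]
wrist_force: [0.0, 0.8, -0.3]
opening: 0.493
```

Call:
carry_out([
  [0,-0.05,0,0,0,0,1],
  [0,-0.04,0,0,0,0,1],
  [0,-0.03,0,0,0,0,1],
  [0,0,0,0,0,0,1],
  [0,0,0,0,0,0,1],
])

```text
t: 17.6
position: [600.5, -24.3, 156.6]
ee_rot: [179.9, 0.0, -89.9]
wrist_force: [-0.0, 0.7, -1.2]
opening: 0.497
```

```bash
python3 -c "
from h import *
rel(f='w13.png');plugs('top',34)"
```

```text
tcp [600.5 -24.3 156.6] plug [600.  -15.9 172.2]
white 155 215 (121, 184, 68, 65) [684.6 -30.   76. ] d [ 84.6 -14.1 -96.2]
white 278 174 (245, 141, 67, 67) [600.9 -58.2  76. ] d [  0.9 -42.4 -96.2]
white 279 72 (243, 33, 73, 78) [ 600.1 -120.2   76. ] d [ 1.000e-01 -1.043e+02 -9.620e+01]
[230.9 187.6] ax 13.1 16.9 outer [605.9  70.1  34. ] hole
```

View pics/w13.png

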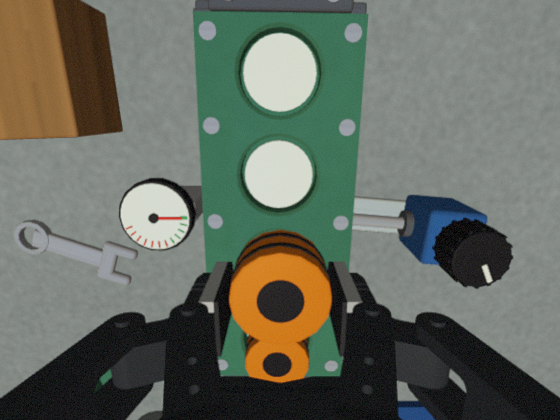

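Call:
carry_out([
  [0.0011,-0.02,-0.01,0,0,0,1],
  [0,-0.0163,-0.02,0,0,0,1],
  [0,0,-0.02,0,0,0,1],
  [0,0,0,0,0,0,1],
  [0,0,0,0,0,0,1],
])

```text
t: 18.32
position: [602.3, -61.1, 107.9]
ee_rot: [-180.0, -0.0, -89.9]
wrist_force: [-0.3, 0.5, -0.9]
opening: 0.496
```

```bash
python3 -c "
from h import *
rel(f='w14.png');st()"
```

```text
tcp [602.3 -61.1 107.9] plug [601.5 -59.2 123.5]
white 134 292 (96, 264, 80, 58) [684.4 -35.2  76. ] d [ 82.9  24.  -47.5]
white 283 140 (240, 95, 88, 90) [ 600.1 -120.3   76. ] d [ -1.5 -61.2 -47.5]
{'t': 18.38, 'joint_positions': [9.02, 24.3, 1.94, 0.03, -67.55, -8.88], 'position': [602.58, -60.9, 108.27], 'ee_rot': [-179.9, -0.01, -89.86], 'opening': 0.5, 'wrist_force': [0.66, 0.8, -1.06]}
```

View pics/w14.png

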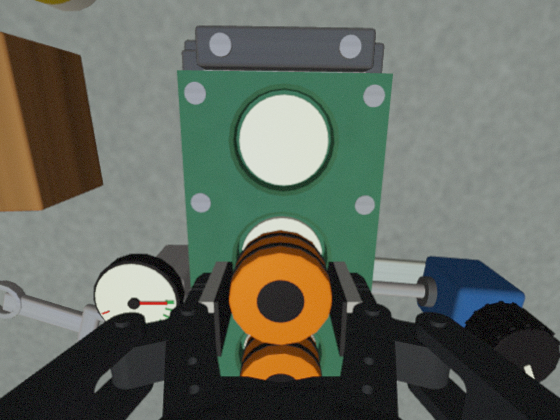

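Call:
carry_out([
  [-0.0008,0.0006,-0.004,0,0,0,1],
  [0,0,-0.005,0,0,0,1],
  [0,0,-0.005,0,0,0,1],
  [0,0,-0.003,0,0,0,1],
  [0,0,0,0,0,0,1],
  [0,0,0,0,0,0,1],
])

```text
t: 19.12
position: [601.2, -60.3, 90.4]
ee_rot: [-180.0, -0.0, -89.9]
wrist_force: [0.4, -0.1, -0.3]
opening: 0.498
```

Next plug at (483.7, 324.8).

Call:
carry_out([
  [0,0,0,0,0,0,-0.3],
  [0,0,0,0,0,0,-0.32],
  [0,0,0,0,0,0,-0.32],
  [0,0,0.02,0,0,0,-0.32],
  [0,0,0.04,0,0,0,-0.32],
  [0,0.03,0.02,0,0,0,-0.32],
  [0,0.05,0,0,0,0,-0.32],
  [-0.01,0.05,0,0,0,0,-0.32],
])

```text
t: 20.12
position: [591.3, 70.9, 170.5]
ee_rot: [-180.0, 0.0, -89.9]
wrist_force: [0.6, 0.1, 0.3]
opening: 0.663
```

Call:
carry_out([
  [-0.02,0.05,0,0,0,0,-0.32],
  [-0.02,0.05,0,0,0,0,-0.32],
  [-0.02,0.05,0,0,0,0,-0.32],
  [-0.02,0.05,-0.02,0,0,0,-0.32],
  [-0.02,0.045,-0.04,0,0,0,-0.32],
  [-0.007,0.01,-0.03,0,0,0,-0.32],
  [0,0,0,0,0,0,-0.32],
  [0,0,0,0,0,0,-0.32],
])

```text
t: 21.12
position: [485.5, 324.0, 82.4]
ee_rot: [-179.9, 0.1, -89.9]
wrist_force: [-0.4, 0.3, 0.7]
opening: 0.659
```

```bash
python3 -c "
from h import *
st();plugs('wrist',34,'w15.png');plugs('top',34,'t15.png')"
```

```text
{'t': 21.12, 'joint_positions': [49.09, 23.2, -3.87, 0.06, -62.82, -49.0], 'position': [485.53, 323.97, 82.43], 'ee_rot': [-179.89, 0.05, -89.89], 'opening': 0.66, 'wrist_force': [-0.41, 0.27, 0.7]}
[283.1 244.7] ax 65.1 70.3 outer [483.  327.1  34. ] hole [482.9 328.2  34. ]
[129.6 237. ] ax 15.4 16.3 outer [483.6 324.5  34. ] hole [484.2 325.1  34. ]
[283.1 185. ] ax 17.7 17.8 outer [611.6 -60.5  34. ] hole [611.9 -60.8  34. ]
[256.9 184.6] ax 17.4 18.0 outer [612.9   5.   34. ] hole [612.8   5.2  34. ]
[230.2 184.7] ax 17.4 18.0 outer [613.4  71.8  34. ] hole [613.3  71.6  34. ]
```

View pics/t15.png

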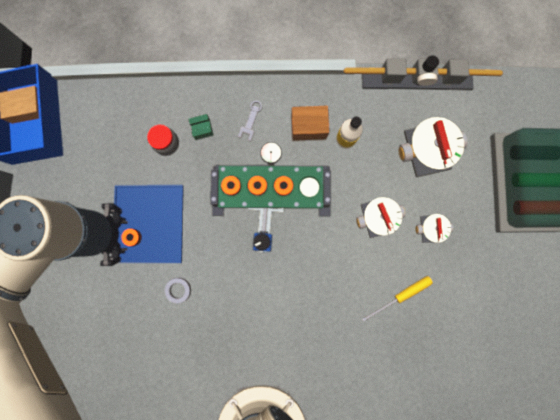

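Three plugs stand in the pockets at (231,185), (257,185), (283,185). The last is on the tray at (130,237), where I expected it.

Call:
carry_out([
  [-0.002,0.001,-0.025,0,0,0,-0.32],
  [0,0,-0.025,0,0,0,-0.32],
  [0,0,-0.014,0,0,0,-0.32],
  [0,0,0,0,0,0,-0.32],
  [0,0,0,0,0,0,0.2],
  [0,0,0,0,0,0,0.6],
  [0,0,0,0,0,0,1],
  [0,0,0,0,0,0,1],
])

```text
t: 22.22
position: [483.3, 325.7, 18.4]
ee_rot: [-179.9, 0.1, -89.9]
wrist_force: [-0.3, -1.0, 5.3]
opening: 0.493
```

Call:
carry_out([
  [0,0,0.03,0,0,0,1],
  [0,0,0.04,0,0,0,1],
  [0,0,0.04,0,0,0,1],
  [0.017,-0.03,0.03,0,0,0,1],
  [0.02,-0.05,0,0,0,0,1],
  [0.02,-0.05,0,0,0,0,1],
  [0.02,-0.05,0,0,0,0,1],
  [0.02,-0.05,0,0,0,0,1],
])

```text
t: 23.22
position: [579.5, 93.5, 156.7]
ee_rot: [180.0, 0.0, -89.9]
wrist_force: [0.7, 0.6, -2.0]
opening: 0.496
```

Call:
carry_out([
  [0.02,-0.05,0,0,0,0,1],
  [0,-0.05,0,0,0,0,1],
  [0,-0.05,0,0,0,0,1],
  [0,-0.04,0,0,0,0,1],
  [0,0,0,0,0,0,1],
  [0,0,0,0,0,0,1],
])

```text
t: 23.98
position: [599.2, -94.6, 156.6]
ee_rot: [180.0, 0.0, -89.9]
wrist_force: [-0.0, 0.3, -0.9]
opening: 0.498
```

```bash
python3 -c "
from h import *
rel(f='w16.png')"
```

```text
tcp [599.2 -94.6 156.6] plug [598.4 -92.9 172.2]
white 157 298 (132, 279, 57, 44) [688.  -37.2  76. ] d [ 89.5  55.7 -96.2]
white 277 186 (244, 154, 68, 65) [ 600.1 -120.3   76. ] d [  1.7 -27.3 -96.2]
```

View pics/w16.png

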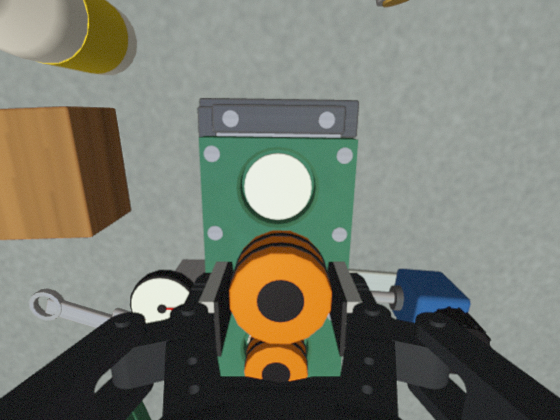

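Call:
carry_out([
  [0.0016,-0.02,-0.01,0,0,0,1],
  [0,-0.0073,-0.02,0,0,0,1],
  [0,0,-0.02,0,0,0,1],
  [0,0,-0.003,0,0,0,1],
  [0,0,0,0,0,0,1],
  [0,0,0,0,0,0,1],
])

```text
t: 24.78
position: [601.6, -122.2, 104.9]
ee_rot: [-179.9, -0.0, -89.9]
wrist_force: [-0.3, -0.2, -0.2]
opening: 0.494
```

```bash
python3 -c "
from h import *
rel(f='w17.png');st()"
```

```text
tcp [ 601.6 -122.2  104.9] plug [ 600.9 -120.6  120.5]
{'t': 24.82, 'joint_positions': [3.09, 25.31, 3.03, 0.02, -67.62, -2.96], 'position': [601.58, -122.22, 104.83], 'ee_rot': [-179.9, -0.01, -89.86], 'opening': 0.49, 'wrist_force': [-0.64, 0.09, -1.56]}
```

View pics/w17.png

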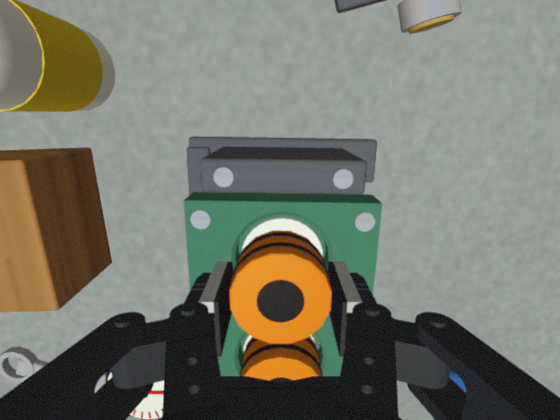

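Call:
carry_out([
  [-0.0007,0.0002,-0.004,0,0,0,1],
  [0,0,-0.005,0,0,0,1],
  [0,0,-0.005,0,0,0,1],
  [0,0,0,0,0,0,1],
  [0,0,0,0,0,0,1],
])

```text
t: 25.45
position: [600.2, -122.1, 89.8]
ee_rot: [180.0, 0.0, -89.9]
wrist_force: [-0.7, -0.5, -1.2]
opening: 0.496
```

Call:
carry_out([
  [0,0,0,0,0,0,-0.3],
  [0,0,0,0,0,0,-0.5],
  [0,0,0,0,0,0,-0.5],
  [0,0,0.02,0,0,0,-0.5],
  [0,0,0.04,0,0,0,-0.5],
  [0,0.03,0.03,0,0,0,-0.5],
  [0,0.05,0.02,0,0,0,-0.5],
  [-0.02,0.05,0,0,0,0,-0.5],
])

```text
t: 26.45
position: [581.6, 9.3, 201.5]
ee_rot: [-179.8, 0.0, -89.9]
wrist_force: [0.6, -0.2, -0.3]
opening: 0.752
```

Call:
carry_out([
  [-0.05,0.02,0,0,0,0,-0.5],
  [-0.05,0,0,0,0,0,-0.5],
  [-0.02,0,0,0,0,0,-0.5],
  [0,0,0,0,0,0,-0.5],
  [0,0,0,0,0,0,-0.5],
])

```text
t: 27.08
position: [461.0, 28.0, 200.0]
ee_rot: [-180.0, 0.0, -89.9]
wrist_force: [0.6, -0.0, -0.9]
opening: 0.755
```

```bash
python3 -c "
from h import *
st();cap('wrist','w18.png');im,d,c=cap('top','t18.png')
im0=cv2.cvtColor(cv2.imread('pics/top0.png'),cv2.COLOR_BGR2RGB)
g=im0.max(2)[225:260,245:285]; m=(g<75).astype(np.uint8)
n,l,s,ce=cv2.connectedComponentsWithStats(m);print(s,ce)
for i in range(1,n):
  if s[i,4]>50:print(onz(c,ce[i][0]+245,ce[i][1]+225,96))
"
```

```text
{'t': 27.08, 'joint_positions': [23.02, 5.3, -9.82, 0.01, -74.85, -22.9], 'position': [460.98, 27.99, 200.04], 'ee_rot': [-179.97, 0.0, -89.88], 'opening': 0.76, 'wrist_force': [0.57, -0.04, -0.88]}
[[   0    0   40   35 1220]
 [   9    8   17   17  180]] [[19.84590164 17.15327869]
 [17.15555556 15.96111111]]
[471.52811562 -10.25454296  96.        ]
```

View pics/w18.png

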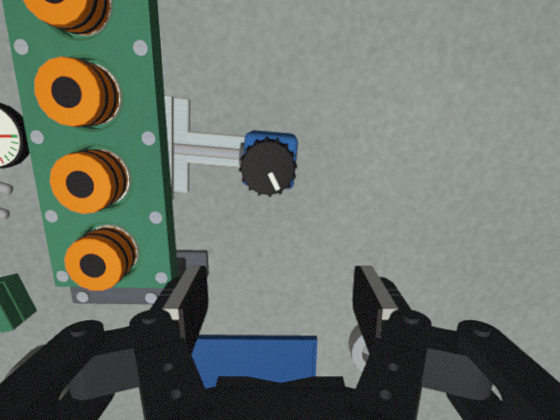

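View pics/t18.png

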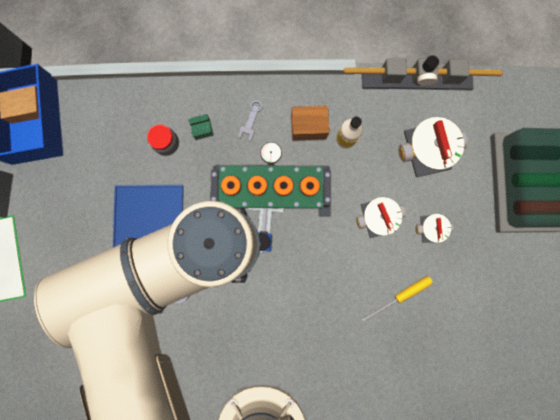

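```bash
python3 -c "
from h import *
c=r.get_calibration('wrist')
im=cv2.cvtColor(cv2.imread('pics/w18.png'),cv2.COLOR_BGR2GRAY)
m=(im[120:210,225:310]<62).astype(np.uint8); m=cv2.morphologyEx(m,cv2.MORPH_CLOSE,np.ones((9,9)))
n,l,s,ce=cv2.connectedComponentsWithStats(m);print(s,ce)
i=1+np.argmax(s[1:,4]);ct,_=cv2.findContours((l==i).astype(np.uint8),0,1);(x,y),R=cv2.minEnclosingCircle(ct[0]);print(x+225,y+120,R,onz(c,x+225,y+120,96),onz(c,267.5,166.5,96))
"
```

```text
[[   0    0   85   90 4825]
 [  14   11   58   65 2825]] [[41.38051813 45.53160622]
 [43.0580531  42.7380531 ]]
269.59473419189453 160.80883026123047 34.8411979675293 [467.77211356 -11.36995642  96.        ] [469.30222847  -7.30070785  96.        ]
```

Call:
carry_out([
  [0,-0.005,0,0,0,0.182,-0.5],
  [0,-0.005,0,0,0,0.182,-0.5],
  [0,-0.005,0,0,0,0.182,-0.5],
  [0,-0.005,0,0,0,0.182,-0.5],
  [0.002,-0.005,0,0,0,0.182,-0.5],
  [0.002,-0.005,0,0,0,0.182,-0.5],
  [0.002,-0.005,0,0,0,0.182,-0.5],
  [0.0045,-0.003,0,0,0,0.182,-0.5],
])

```text
t: 28.18
position: [471.5, -10.4, 199.5]
ee_rot: [180.0, 0.0, -6.2]
wrist_force: [0.1, -0.9, -0.2]
opening: 0.749
```

Call:
carry_out([
  [0,0,0,0,0,0.182,-0.5],
  [0,0,0,0,0,0.182,-0.5],
  [0,0,0,0,0,0.182,-0.5],
  [0,0,0,0,0,0.182,-0.5],
  [0,0,0,0,0,0.182,-0.5],
  [0,0,0,0,0,0.182,-0.5],
  [0,0,0,0,0,0.182,-0.5],
  [0,0,0,0,0,0.182,-0.5],
])

```text
t: 29.18
position: [471.4, -10.2, 199.4]
ee_rot: [-180.0, 0.0, 77.3]
wrist_force: [-0.2, -0.2, 1.0]
opening: 0.752
```

```bash
python3 -c "
from h import *
st();cap('wrist','w19.png')
c=r.get_calibration('wrist');print(np.round(c['view'],3))
"
```

```text
{'t': 29.18, 'joint_positions': [17.87, 6.49, -8.56, 0.0, -75.0, 149.4], 'position': [471.43, -10.22, 199.39], 'ee_rot': [-179.96, 0.03, 77.27], 'opening': 0.75, 'wrist_force': [-0.2, -0.23, 1.01]}
[[ 9.77000e-01 -2.13000e-01 -0.00000e+00 -4.61869e+02]
 [ 2.05000e-01  9.37000e-01 -2.84000e-01 -5.92930e+01]
 [ 6.10000e-02  2.77000e-01  9.59000e-01 -3.74098e+02]
 [ 0.00000e+00  0.00000e+00  0.00000e+00  1.00000e+00]]
```

View pics/w19.png

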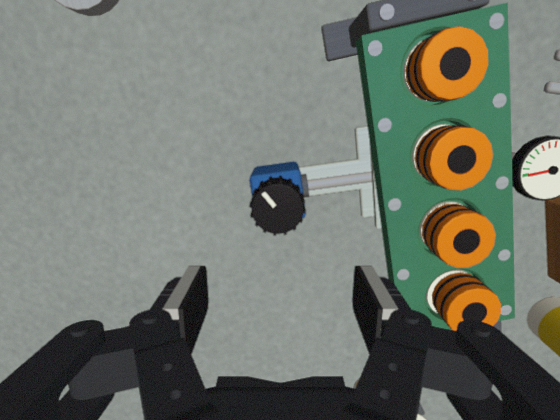

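```bash
python3 -c "
from h import *
c=r.get_calibration('wrist')
print(onz(c,277,206,96))
"
```

```text
[469.87277971  -3.09535791  96.        ]
```

```bash
python3 -c "
from h import *
a=cv2.imread('pics/w18.png')[110:220,215:325];b=cv2.imread('pics/w19.png')[150:260,225:335]
a=cv2.convertScaleAbs(cv2.resize(np.hstack([a,b]),None,fx=3.6,fy=3.6,interpolation=cv2.INTER_CUBIC),alpha=1.8)
cv2.imwrite('pics/k.png',a)
c=r.get_calibration('wrist');V=c['view'];print(-V[:3,:3].T@V[:3,3])
"
```

```text
[486.0854948   60.70844368 341.7938824 ]
```

View pics/k.png

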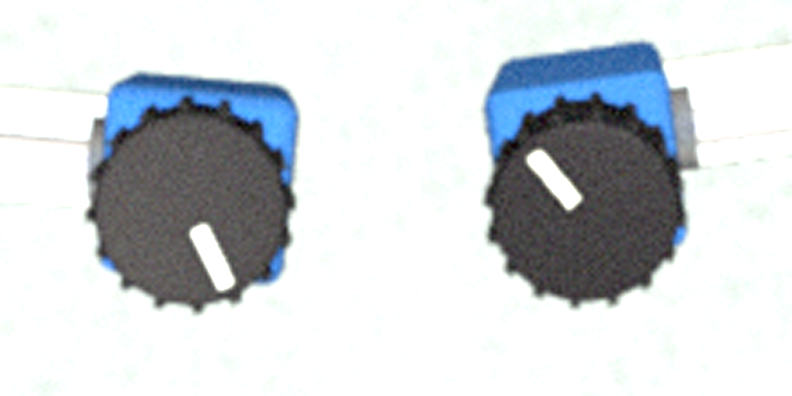

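Call:
carry_out([
  [-0.0017,0.0046,-0.02,0,0,0.13,-0.5],
  [0,0,-0.03,0,0,0.13,-0.5],
  [0,0,-0.03,0,0,0,-0.5],
  [0,0,-0.03,0,0,0,-0.5],
  [0,0,-0.0,0,0,0,-0.5],
  [0,0,0,0,0,0,-0.5],
])

```text
t: 29.98
position: [470.2, -5.5, 90.9]
ee_rot: [179.9, 0.0, 91.8]
wrist_force: [-0.3, 0.4, -0.9]
opening: 0.752
```

```bash
python3 -c "
from h import *
st();cap('wrist','w20.png')
c=r.get_calibration('wrist');print([np.round(proj(c,[469.7,-5.6,z])) for z in (68,96)])
"
```

```text
{'t': 29.98, 'joint_positions': [18.53, 11.07, -19.92, 0.05, -58.94, 163.25], 'position': [470.18, -5.52, 90.88], 'ee_rot': [179.92, 0.02, 91.8], 'opening': 0.75, 'wrist_force': [-0.26, 0.4, -0.92]}
[array([280., 259.]), array([280., 284.])]
```

View pics/w20.png

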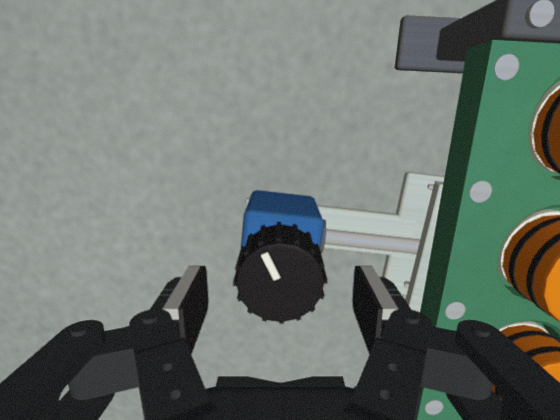

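```bash
python3 -c "
from h import *
c=r.get_calibration('top')
for p in [(230.2,184.7),(256.9,184.6),(283.1,185)]: print(onz(c,*p,106))
print(onz(c,262.1,241.2,96), onz(c,262.1,241.2,84))
im=cv2.imread('pics/top0.png')[215:265,235:290]
cv2.imwrite('pics/k2.png',cv2.convertScaleAbs(cv2.resize(im,None,fx=12,fy=12,interpolation=cv2.INTER_CUBIC),alpha=1.6))
"
```

```text
[602.47187795  63.42263382 106.        ]
[602.22038006   1.17529614 106.        ]
[600.84755794 -59.75614847 106.        ]
[470.97498069 -10.12354515  96.        ] [471.15876163  -9.63971117  84.        ]
```

View pics/k2.png

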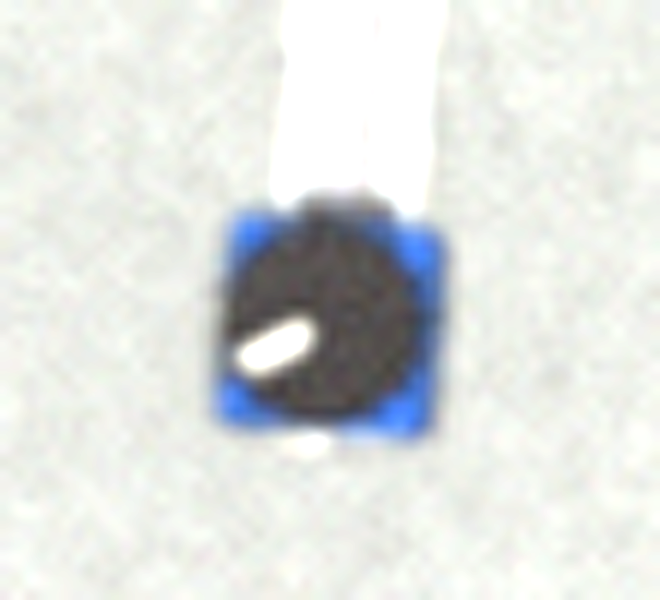

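Call:
carry_out([
  [0,0,-0.01,0,0,0,-0.5],
  [0,0,-0.009,0,0,0,-0.5],
  [0,0,0,0,0,0,0.0],
  [0,0,0,0,0,0,0.3],
  [0,0,0,0,0,0,1],
  [0,0,0,0,0,0,1],
  [0,0,0,0,0,0,1],
], squeeze=30)

```text
t: 30.9
position: [470.0, -5.5, 71.1]
ee_rot: [179.9, 0.0, 91.9]
wrist_force: [4.7, -1.8, -4.3]
opening: 0.457
```

```bash
python3 -c "
from h import *
st();cap('wrist','w21.png')
"
```

```text
{'t': 30.9, 'joint_positions': [18.53, 12.29, -21.67, 0.04, -55.95, 163.31], 'position': [470.03, -5.52, 71.07], 'ee_rot': [179.9, 0.01, 91.86], 'opening': 0.46, 'wrist_force': [4.7, -1.75, -4.31]}
```

View pics/w21.png

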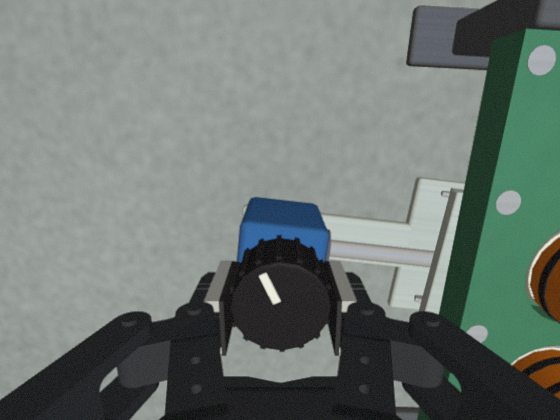

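Call:
carry_out([
  [0,0,0,0,0,-0.13,1],
  [0,0,0,0,0,-0.13,1],
  [0,0,0,0,0,-0.13,1],
  [0,0,0,0,0,-0.13,1],
], squeeze=50)

```text
t: 31.45
position: [470.3, -5.5, 71.2]
ee_rot: [179.9, -0.1, 61.9]
wrist_force: [5.5, -2.5, -5.8]
opening: 0.452
```

Call:
carry_out([
  [0,0,0,0,0,-0.13,1],
  [0,0,0,0,0,-0.13,1],
  [0,0,0,0,0,-0.13,1],
  [0,0,0,0,0,-0.13,1],
])

```text
t: 31.95
position: [470.6, -5.7, 71.2]
ee_rot: [179.9, -0.1, 32.1]
wrist_force: [7.5, -3.4, -5.5]
opening: 0.454
```

```bash
python3 -c "
from h import *
st();cap('wrist','w22.png');print(r.observe()['wrist_torque'])
"
```

```text
{'t': 31.95, 'joint_positions': [18.53, 12.29, -21.66, 0.09, -55.9, 103.49], 'position': [470.56, -5.66, 71.21], 'ee_rot': [179.89, -0.12, 32.07], 'opening': 0.45, 'wrist_force': [7.52, -3.43, -5.47]}
[-1.06942452 -2.29678397 -0.23738135]
```

View pics/w22.png

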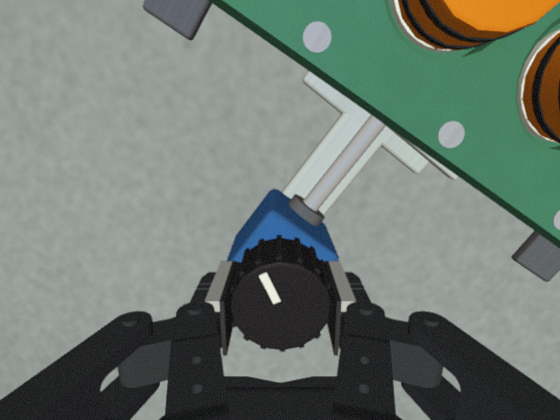

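Call:
carry_out([
  [0.0008,-0.0003,0,0,0,-0.17,1],
  [0,0,0,0,0,-0.17,1],
  [0,0,0,0,0,-0.17,1],
  [0,0,0,0,0,-0.17,1],
  [0,0,0,0,0,-0.17,1],
  [0,0,0,0,0,-0.17,1],
  [0,0,0,0,0,-0.17,1],
  [0,0,0,0,0,-0.17,1],
])

```text
t: 33.0
position: [470.6, -6.4, 71.2]
ee_rot: [-180.0, -0.1, -45.9]
wrist_force: [3.6, -4.4, -3.6]
opening: 0.448
```

Call:
carry_out([
  [0,0,0,0,0,-0.17,1],
  [0,0,0,0,0,-0.17,1],
  [0,0,0,0,0,-0.17,1],
  [0,0,0,0,0,-0.17,1],
  [0,0,0,0,0,-0.17,1],
  [0,0,0,0,0,-0.17,1],
  [0,0,0,0,0,-0.17,1],
  [0,0,0,0,0,-0.17,1],
])

```text
t: 34.0
position: [469.9, -6.6, 71.2]
ee_rot: [-180.0, -0.1, -123.9]
wrist_force: [2.4, -3.8, -1.3]
opening: 0.45
```

Call:
carry_out([
  [0,0,0,0,0,-0.17,1],
  [0,0,0,0,0,-0.17,1],
  [0,0,0,0,0,-0.17,1],
  [0,0,0,0,0,-0.17,1],
  [0,0,0,0,0,-0.17,1],
  [0,0,0,0,0,-0.17,1],
  [0,0,0,0,0,-0.17,1],
  [0,0,0,0,0,-0.17,1],
])

```text
t: 35.0
position: [469.6, -6.0, 71.2]
ee_rot: [-180.0, -0.0, 158.2]
wrist_force: [0.1, -1.1, -0.7]
opening: 0.451
```

```bash
python3 -c "
from h import *
st();cap('wrist','w23.png');print(r.observe()['wrist_torque']);cap('scene','s23.png')
"
```

```text
{'t': 35.0, 'joint_positions': [18.48, 12.32, -21.6, 0.02, -56.11, -130.28], 'position': [469.63, -5.96, 71.17], 'ee_rot': [-179.97, -0.01, 158.21], 'opening': 0.45, 'wrist_force': [0.07, -1.05, -0.67]}
[-0.47660095 -0.01719682 -0.092062  ]
```

View pics/w23.png

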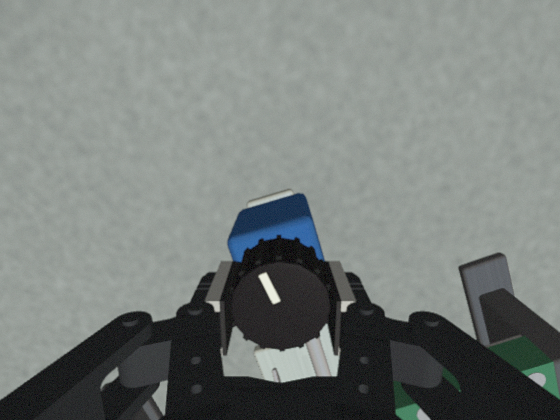

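View pics/s23.png

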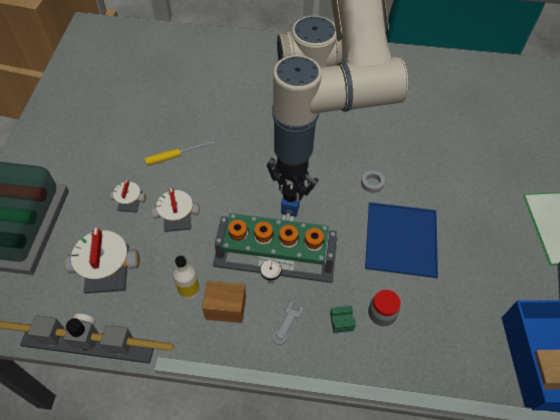

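Call:
carry_out([
  [0,0,0,0,0,-0.17,1],
  [0,0,0,0,0,-0.17,1],
  [0,0,0,0,0,-0.17,1],
  [0,0,0,0,0,0,1],
  [0,0,0,0,0,0,-0.3],
  [0,0,0,0,0,0,-0.5],
  [0,0,0,0,0,0,-0.5],
  [0,0,0,0,0,0.18,-0.5],
])

```text
t: 36.1
position: [469.9, -5.7, 70.8]
ee_rot: [-180.0, -0.0, 139.9]
wrist_force: [-0.1, -0.5, -0.7]
opening: 0.755
```

Call:
carry_out([
  [0,0,0,0,0,0.18,-0.5],
  [0,0,0,0,0,0.18,-0.5],
  [0,0,0,0,0,0.18,-0.5],
  [0,0,0,0,0,0.18,-0.5],
  [0,0,0,0,0,0.18,-0.5],
  [0,0,0,0,0,0.18,-0.5],
  [0,0,0,0,0,0.18,-0.5],
  [0,0,0,0,0,0.18,-0.5],
])

```text
t: 37.1
position: [469.9, -5.8, 70.9]
ee_rot: [180.0, 0.0, -137.5]
wrist_force: [-0.1, -0.0, -0.2]
opening: 0.752
```

Call:
carry_out([
  [0,0,0,0,0,0.18,-0.5],
  [0,0,0,0,0,0.18,-0.5],
  [0,0,0,0,0,0.18,-0.5],
  [0,0,0,0,0,0.18,-0.5],
  [0,0,0,0,0,0.18,-0.5],
  [0,0,0,0,0,0.18,-0.5],
  [0,0,0,0,0,0.18,-0.5],
  [0,0,0,0,0,0.18,-0.5],
])

```text
t: 38.1
position: [469.9, -5.7, 70.9]
ee_rot: [180.0, 0.0, -55.0]
wrist_force: [-0.8, -0.8, 0.1]
opening: 0.75
```

Call:
carry_out([
  [0,0,0,0,0,0.18,-0.5],
  [0,0,0,0,0,0.18,-0.5],
  [0,0,0,0,0,0.18,-0.5],
  [0,0,0,0,0,0.18,-0.5],
  [0,0,0,0,0,0.18,-0.5],
  [0,0,0,0,0,0.18,-0.5],
  [0,0,0,0,0,0.18,-0.5],
  [0,0,0,0,0,0.18,-0.5],
])

```text
t: 39.1
position: [469.9, -5.8, 70.8]
ee_rot: [-180.0, 0.0, 27.5]
wrist_force: [0.0, -0.8, 0.2]
opening: 0.751
```

```bash
cat >> h.py <<'E'
def gauge(n='top',f=None):
    im,d,c=cap(n,f)
    u,v=proj(c,[686.3,-31,76]); u=int(round(u));v=int(round(v))
    z=im[v-16:v+17,u-16:u+17]
    return im,c,z
E
python3 -c "
from h import *
st();cap('wrist','w24.png')
_,_,z=gauge('top','t24.png');_,c,z2=gauge('scene','s24.png')
im=np.hstack([z,z2]);cv2.imwrite('pics/g24.png',cv2.cvtColor(cv2.resize(im,None,fx=10,fy=10,interpolation=cv2.INTER_CUBIC),4))
"
```

```text
{'t': 39.1, 'joint_positions': [18.48, 12.36, -21.61, -0.0, -56.04, 99.03], 'position': [469.86, -5.78, 70.84], 'ee_rot': [-180.0, 0.0, 27.51], 'opening': 0.75, 'wrist_force': [0.03, -0.83, 0.17]}
```

View pics/w24.png

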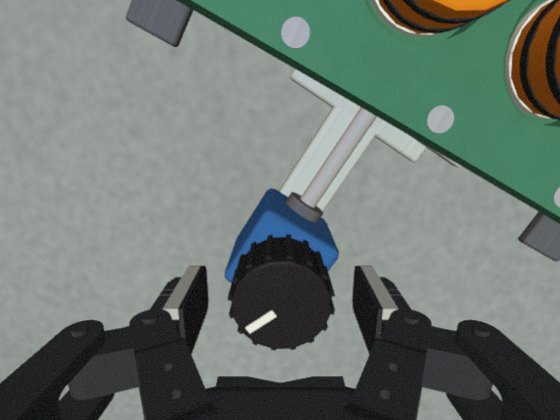

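View pics/g24.png

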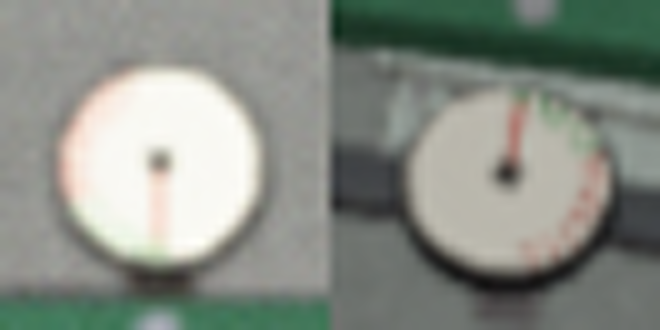

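```bash
cat >> h.py <<'E'
def gang(n):
    im,d,c=cap(n)
    u,v=proj(c,[685,-31,76]); u=int(round(u));v=int(round(v))
    h=im.astype(float); pts=[];w=[]
    dk=[]
    for y in range(v-14,v+15):
        for x in range(u-14,u+15):
            p=onz(c,x,y,76)
            q=np.hypot(p[0]-685.5,p[1]+31)
            R,G,B=h[y,x]
            if q<8 and max(R,G,B)<120: dk.append(p[:2])
    ctr=np.mean(dk,0) if dk else np.array([686.,-31.])
    for y in range(v-14,v+15):
        for x in range(u-14,u+15):
            p=onz(c,x,y,76)[:2]-ctr; q=np.hypot(*p)
            R,G,B=h[y,x]
            rd=R-(G+B)/2
            if 4<q<15: pts.append(p);w.append(max(rd-12,0))
    w=np.array(w);pts=np.array(pts)
    m=(pts*w[:,None]).sum(0)
    # angle clockwise from -x
    a=np.arctan2(m[1],m[0]); cw=-(a-np.pi); cw=(cw+np.pi)%(2*np.pi)-np.pi
    print(n,'ctr',ctr.round(1),'w',w.sum().round(0),'angle cw rad',round(cw,3))
def g(): gang('scene');gang('top')
E
python3 -c "
from h import *
g()"
```

```text
scene ctr [687.5 -27.1] w 230.0 angle cw rad -0.032
top ctr [686. -31.] w 125.0 angle cw rad 0.102
```

Call:
carry_out([
  [0,0,0,0,0,0,0.3],
  [0,0,0,0,0,0,1],
  [0,0,0,0,0,0,1],
  [0,0,0,0,0,0,1],
  [0,0,0,0,0,-0.15,1],
  [0,0,0,0,0,-0.15,1],
  [0,0,0,0,0,-0.15,1],
  [0,0,0,0,0,-0.15,1],
])

```text
t: 40.35
position: [470.1, -6.0, 71.3]
ee_rot: [180.0, -0.0, -7.5]
wrist_force: [-1.1, -3.1, 4.8]
opening: 0.452
```

```bash
python3 -c "
from h import *
st();g();cap('wrist','w25.png')"
```

```text
{'t': 40.35, 'joint_positions': [18.47, 12.33, -21.59, 0.05, -56.07, 63.99], 'position': [470.1, -6.03, 71.27], 'ee_rot': [179.97, -0.03, -7.51], 'opening': 0.45, 'wrist_force': [-1.07, -3.12, 4.81]}
scene ctr [687.5 -27.1] w 231.0 angle cw rad -0.034
top ctr [686. -31.] w 120.0 angle cw rad 0.098
```

View pics/w25.png

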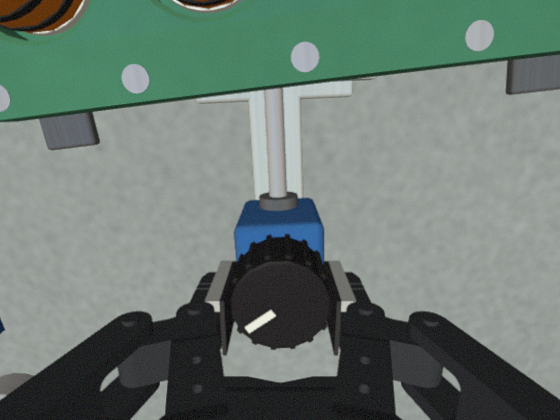

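Call:
carry_out([
  [0,0,0,0,0,-0.13,1],
  [0,0,0,0,0,-0.13,1],
  [0,0,0,0,0,-0.13,1],
])

```text
t: 40.88
position: [470.1, -6.0, 71.2]
ee_rot: [180.0, -0.0, -29.7]
wrist_force: [-1.1, -2.4, 5.0]
opening: 0.45
```

```bash
python3 -c "
from h import *
g()"
```

```text
scene ctr [687.5 -27.1] w 232.0 angle cw rad -0.032
top ctr [686. -31.] w 122.0 angle cw rad 0.103
```

Call:
carry_out([
  [0,0,0,0,0,-0.13,1],
  [0,0,0,0,0,-0.13,1],
  [0,0,0,0,0,-0.13,1],
])

```text
t: 41.35
position: [470.1, -6.0, 71.2]
ee_rot: [-180.0, -0.0, -52.0]
wrist_force: [-1.5, -2.0, 4.6]
opening: 0.453
```

```bash
python3 -c "
from h import *
g()"
```

```text
scene ctr [687.5 -27.1] w 230.0 angle cw rad -0.032
top ctr [686. -31.] w 124.0 angle cw rad 0.102
```

Call:
carry_out([
  [0,0,0,0,0,-0.13,1],
  [0,0,0,0,0,-0.13,1],
  [0,0,0,0,0,-0.13,1],
])

```text
t: 41.82
position: [470.2, -5.9, 71.2]
ee_rot: [-180.0, -0.0, -74.4]
wrist_force: [0.3, -2.3, 5.1]
opening: 0.453
```

```bash
python3 -c "
from h import *
st();g()"
```

```text
{'t': 41.82, 'joint_positions': [18.47, 12.33, -21.58, 0.04, -56.06, -2.87], 'position': [470.16, -5.95, 71.24], 'ee_rot': [-179.97, -0.04, -74.37], 'opening': 0.45, 'wrist_force': [0.29, -2.29, 5.12]}
scene ctr [687.5 -27.1] w 227.0 angle cw rad -0.03
top ctr [686. -31.] w 128.0 angle cw rad 0.103
```

14.2 mm so far.

Call:
carry_out([
  [0,0,0,0,0,-0.13,1],
  [0,0,0,0,0,-0.13,1],
  [0,0,0,0,0,-0.13,1],
])

```text
t: 42.3
position: [470.2, -5.9, 71.2]
ee_rot: [-180.0, -0.0, -96.7]
wrist_force: [0.6, -2.3, 5.1]
opening: 0.454
```

```bash
python3 -c "
from h import *
g()"
```

```text
scene ctr [687.5 -27.1] w 229.0 angle cw rad -0.03
top ctr [686. -31.] w 119.0 angle cw rad 0.102
```

Call:
carry_out([
  [0,0,0,0,0,-0.13,1],
  [0,0,0,0,0,-0.13,1],
  [0,0,0,0,0,-0.13,1],
])

```text
t: 42.78
position: [470.3, -5.9, 71.2]
ee_rot: [-179.9, 0.0, -119.0]
wrist_force: [-0.5, -3.0, 4.9]
opening: 0.45
```

```bash
python3 -c "
from h import *
st();g()"
```

```text
{'t': 42.78, 'joint_positions': [18.47, 12.34, -21.58, 0.05, -56.05, -47.49], 'position': [470.27, -5.95, 71.24], 'ee_rot': [-179.95, 0.0, -118.99], 'opening': 0.45, 'wrist_force': [-0.47, -3.04, 4.9]}
scene ctr [687.5 -27.1] w 232.0 angle cw rad -0.032
top ctr [686. -31.] w 124.0 angle cw rad 0.102
```

Call:
carry_out([
  [0,0,0,0,0,-0.13,1],
  [0,0,0,0,0,-0.13,1],
  [0,0,0,0,0,-0.13,1],
])

```text
t: 43.25
position: [470.3, -5.9, 71.2]
ee_rot: [-179.9, 0.0, -141.3]
wrist_force: [-0.9, -3.6, 4.8]
opening: 0.452
```

```bash
python3 -c "
from h import *
g()"
```

```text
scene ctr [687.5 -27.1] w 222.0 angle cw rad 0.133
top ctr [686. -31.] w 256.0 angle cw rad 0.24
```

Call:
carry_out([
  [0,0,0,0,0,-0.13,1],
  [0,0,0,0,0,-0.13,1],
  [0,0,0,0,0,-0.13,1],
])

```text
t: 43.72
position: [470.3, -6.0, 71.2]
ee_rot: [-180.0, 0.0, -163.6]
wrist_force: [-0.1, -3.4, 4.9]
opening: 0.451
```

```bash
python3 -c "
from h import *
st();g();cap('wrist','w26.png')"
```

```text
{'t': 43.72, 'joint_positions': [18.47, 12.34, -21.58, 0.05, -56.04, -92.1], 'position': [470.32, -6.01, 71.24], 'ee_rot': [-179.96, 0.04, -163.61], 'opening': 0.45, 'wrist_force': [-0.13, -3.45, 4.88]}
scene ctr [687.5 -27.1] w 258.0 angle cw rad 0.532
top ctr [686. -31.] w 233.0 angle cw rad 0.637
```

View pics/w26.png

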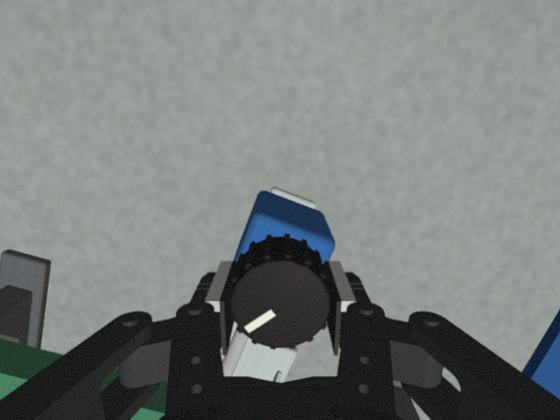

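Call:
carry_out([
  [0,0,0,0,0,0.15,1],
  [0,0,0,0,0,0.15,1],
  [0,0,0,0,0,0.15,1],
  [0,0,0,0,0,0,1],
])

```text
t: 44.38
position: [470.3, -5.9, 71.2]
ee_rot: [-180.0, 0.0, -137.5]
wrist_force: [-0.1, -3.4, 5.3]
opening: 0.452
```

```bash
python3 -c "
from h import *
st();g()"
```

```text
{'t': 44.38, 'joint_positions': [18.47, 12.34, -21.58, 0.04, -56.04, -65.98], 'position': [470.28, -5.95, 71.22], 'ee_rot': [-179.95, 0.02, -137.49], 'opening': 0.45, 'wrist_force': [-0.1, -3.41, 5.3]}
scene ctr [687.5 -27.1] w 241.0 angle cw rad 0.067
top ctr [686. -31.] w 213.0 angle cw rad 0.144
```

Call:
carry_out([
  [0,0,0,0,0,0,0.0],
  [0,0,0,0,0,0,-0.5],
  [0,0,0,0,0,0,-0.5],
  [0,0,0.02,0,0,0,-0.5],
  [0,0,0.04,0,0,0,-0.5],
  [0,0.0,0.04,0,0,0.1,-0.3],
  [0.0,0.0,0.03,0,0,0.18,1],
  [0.0,0.0,0,0,0,0.18,1],
])

```text
t: 45.48
position: [471.3, -5.4, 203.5]
ee_rot: [-179.7, 0.2, -111.1]
wrist_force: [-0.6, 0.5, -0.1]
opening: 0.229
```

Call:
carry_out([
  [0.04,0.02,0,0,0,0.18,1],
  [0.05,0.03,0,0,0,0.18,1],
  [0.03,0.01,0,0,0,0,1],
  [0,0,0,0,0,0,1],
  [0,0,0,0,0,0,1],
])

```text
t: 46.1
position: [589.4, 54.1, 200.5]
ee_rot: [179.9, -0.0, -90.9]
wrist_force: [0.6, 0.0, 0.9]
opening: -0.001
```

```bash
python3 -c "
from h import *
st();g();plugs('wrist',106,'w27.png');plugs('top',106)"
```

```text
{'t': 46.1, 'joint_positions': [20.36, 19.99, 9.23, -0.01, -79.28, -21.26], 'position': [589.43, 54.13, 200.53], 'ee_rot': [179.95, -0.01, -90.9], 'opening': -0.0, 'wrist_force': [0.61, 0.01, 0.89]}
scene ctr [687.5 -27.1] w 240.0 angle cw rad 0.069
top ctr [686. -31.] w 195.0 angle cw rad 0.146
[262.1 232.2] ax 53.1 56.7 outer [601.9  65.4 106. ] hole [601.8  66.1 106. ]
[260.1 146. ] ax 60.6 62.1 outer [601.3   3.3 106. ] hole [601.3   3.8 106. ]
[258.5  48.2] ax 65.4 71.8 outer [600.4 -57.7 106. ] hole [600.3 -57.4 106. ]
[283.1 184.9] ax 17.5 17.8 outer [601.  -59.7 106. ] hole [601.2 -60.1 106. ]
[256.8 184.6] ax 17.3 18.0 outer [602.2   1.4 106. ] hole [602.    1.5 106. ]
[310.  183.7] ax 17.3 18.0 outer [ 603.6 -122.4  106. ] hole [ 603.5 -123.   106. ]
```

View pics/w27.png

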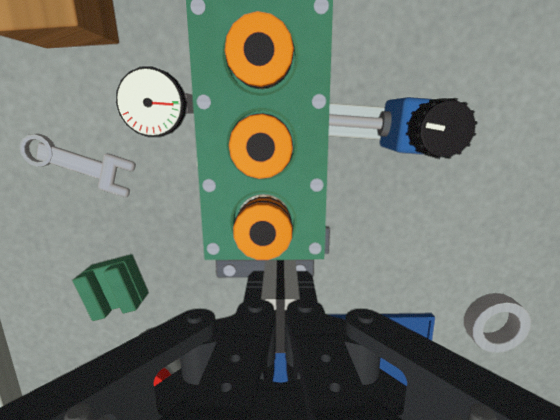

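Call:
carry_out([
  [0.0126,0.0104,-0.03,0,0,0.016,1],
  [0,0,-0.03,0,0,0,1],
  [0,0,-0.02,0,0,0,1],
  [0,0,-0.008,0,0,0,1],
  [0,0,0,0,0,0,1],
])

```text
t: 46.92
position: [602.4, 64.4, 113.2]
ee_rot: [-180.0, -0.0, -90.0]
wrist_force: [-0.1, -0.2, 0.3]
opening: 0.001
```

Call:
carry_out([
  [0,0,-0.003,0,0,0,1],
  [0,0,-0.003,0,0,0,1],
  [0,0,-0.003,0,0,0,1],
  [0,0,0,0,0,0,1],
])

```text
t: 47.42
position: [602.8, 64.7, 104.3]
ee_rot: [-179.9, 0.0, -90.0]
wrist_force: [0.4, 0.0, 1.7]
opening: 0.002
```

Call:
carry_out([
  [0,0,-0.002,0,0,0,1],
  [0,0,-0.002,0,0,0,1],
  [0,0,0,0,0,0,1],
])

```text
t: 47.8
position: [602.8, 64.7, 99.9]
ee_rot: [-180.0, 0.0, -90.0]
wrist_force: [-0.6, 0.2, 3.9]
opening: -0.001
```

Call:
carry_out([
  [0,0,-0.001,0,0,0,1],
  [0,0,-0.001,0,0,0,1],
  [0,0,0,0,0,0,1],
])

```text
t: 48.18
position: [602.8, 64.7, 98.2]
ee_rot: [-180.0, 0.0, -90.0]
wrist_force: [-1.1, -0.6, 6.4]
opening: -0.0
```

```bash
python3 -c "
from h import *
st();cap('wrist','w28.png')"
```

```text
{'t': 48.18, 'joint_positions': [20.89, 24.83, 1.23, 0.01, -66.35, -20.88], 'position': [602.81, 64.68, 98.22], 'ee_rot': [-179.95, 0.0, -89.99], 'opening': -0.0, 'wrist_force': [-1.06, -0.59, 6.36]}
```

View pics/w28.png

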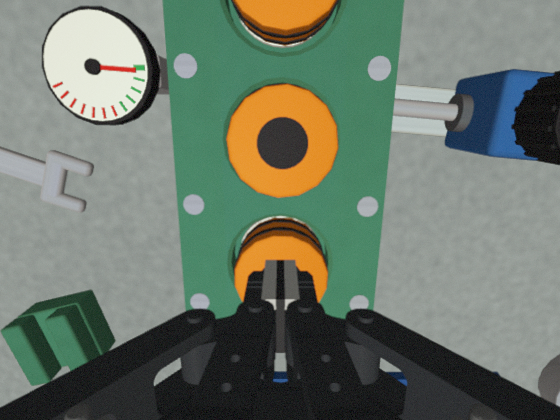

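Call:
carry_out([
  [0,0,-0.001,0,0,0,1],
  [0,0,-0.001,0,0,0,1],
  [0,0,0,0,0,0,1],
])

```text
t: 48.6
position: [603.0, 64.7, 98.1]
ee_rot: [-179.9, -0.0, -90.0]
wrist_force: [-5.0, 1.0, 15.3]
opening: 0.003
```

Call:
carry_out([
  [0,0,-0.001,0,0,0,1],
  [0,0,-0.001,0,0,0,1],
  [0,0,0,0,0,0,1],
])

```text
t: 48.98
position: [603.1, 64.6, 97.9]
ee_rot: [-179.8, -0.0, -89.9]
wrist_force: [-8.5, 1.7, 23.6]
opening: 0.001
```

```bash
python3 -c "
from h import *
st();im,_,_=cap('wrist','w29.png');g()
cv2.imwrite('pics/w29z.png',cv2.cvtColor(cv2.resize(im[180:360,180:380],None,fx=3,fy=3),4))"
```

```text
{'t': 48.98, 'joint_positions': [20.91, 24.78, 1.06, 0.09, -66.09, -20.88], 'position': [603.14, 64.62, 97.9], 'ee_rot': [-179.79, -0.01, -89.93], 'opening': 0.0, 'wrist_force': [-8.54, 1.72, 23.61]}
scene ctr [687.5 -27.1] w 226.0 angle cw rad 0.03
top ctr [686. -31.] w 180.0 angle cw rad 0.113
```

View pics/w29z.png

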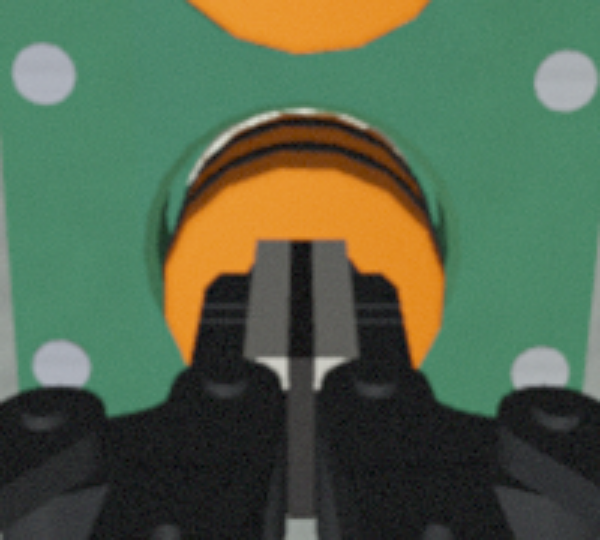

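Call:
carry_out([
  [0,0,0.01,0,0,0,1],
  [0,0,0.012,0,0,0,1],
  [0,-0.03,0,0,0,0,1],
  [-0.001,-0.032,0,0,0,0,1],
  [0,0,-0.004,0,0,0,1],
  [0,0,0,0,0,0,1],
])

```text
t: 49.88
position: [601.0, 2.7, 111.0]
ee_rot: [179.9, -0.0, -90.0]
wrist_force: [0.8, -0.5, 0.1]
opening: -0.003
```

```bash
python3 -c "
from h import *
st();g()"
```

```text
{'t': 49.88, 'joint_positions': [15.13, 23.84, 1.66, -0.03, -67.92, -15.15], 'position': [601.05, 2.73, 111.03], 'ee_rot': [179.9, -0.0, -90.03], 'opening': -0.0, 'wrist_force': [0.77, -0.49, 0.12]}
scene ctr [687.5 -27.1] w 236.0 angle cw rad 0.068
top ctr [683. -36.] w 761.0 angle cw rad 1.885
```

Call:
carry_out([
  [0,0,-0.004,0,0,0,1],
  [0,0,-0.004,0,0,0,1],
  [0,0,-0.003,0,0,0,1],
  [0,0,-0.002,0,0,0,1],
  [0,0,-0.001,0,0,0,1],
  [0,0,-0.001,0,0,0,1],
  [0,0,0,0,0,0,1],
])

```text
t: 50.85
position: [601.8, 3.1, 98.2]
ee_rot: [-179.9, 0.0, -90.0]
wrist_force: [-2.0, 3.8, 10.3]
opening: -0.003
```

Call:
carry_out([
  [0,0,-0.001,0,0,0,1],
  [0,0,-0.001,0,0,0,1],
  [0,0,0,0,0,0,1],
])

```text
t: 51.22
position: [602.0, 3.0, 98.0]
ee_rot: [-179.8, 0.0, -89.9]
wrist_force: [-7.9, 4.7, 19.4]
opening: -0.003
```

Home. Next, pocket1.

Call:
carry_out([
  [0,0,0.008,0,0,0,1],
  [0,0,0.01,0,0,0,1],
  [0,-0.03,0,0,0,0,1],
  [-0.0007,-0.032,0,0,0,0,1],
  [0,0,0,0,0,0,1],
  [0,0,0,0,0,0,1],
])

```text
t: 51.98
position: [600.7, -59.4, 112.6]
ee_rot: [180.0, -0.0, -90.0]
wrist_force: [-0.5, 0.8, 0.2]
opening: -0.001
```

Call:
carry_out([
  [0,0,-0.004,0,0,0,1],
  [0,0,-0.004,0,0,0,1],
  [0,0,-0.004,0,0,0,1],
  [0,0,-0.002,0,0,0,1],
  [0,0,-0.001,0,0,0,1],
  [0,0,-0.001,0,0,0,1],
  [0,0,0,0,0,0,1],
])

```text
t: 52.85
position: [601.0, -58.9, 98.2]
ee_rot: [-179.9, 0.0, -90.0]
wrist_force: [-3.2, 4.2, 9.9]
opening: 0.002
```

Call:
carry_out([
  [0,0,-0.001,0,0,0,1],
  [0,0,-0.001,0,0,0,1],
  [0,0,0,0,0,0,1],
])

```text
t: 53.22
position: [601.2, -58.9, 98.0]
ee_rot: [-179.8, 0.0, -89.9]
wrist_force: [-7.9, 5.0, 18.5]
opening: 0.002
```

Call:
carry_out([
  [0,0,0.008,0,0,0,1],
  [0,0,0.01,0,0,0,1],
  [0,-0.03,0,0,0,0,1],
  [0.0005,-0.032,0,0,0,0,1],
  [0,0,0,0,0,0,1],
  [0,0,0,0,0,0,1],
])

```text
t: 53.98
position: [601.2, -121.3, 112.6]
ee_rot: [180.0, 0.0, -90.0]
wrist_force: [-0.4, 0.1, 0.4]
opening: -0.002
```

```bash
python3 -c "
from h import *
st();im,_,_=cap('wrist','w30.png')"
```

```text
{'t': 53.98, 'joint_positions': [3.17, 25.02, 3.77, -0.01, -68.78, -3.19], 'position': [601.23, -121.32, 112.62], 'ee_rot': [179.97, 0.01, -90.03], 'opening': -0.0, 'wrist_force': [-0.41, 0.13, 0.36]}
```

View pics/w30.png

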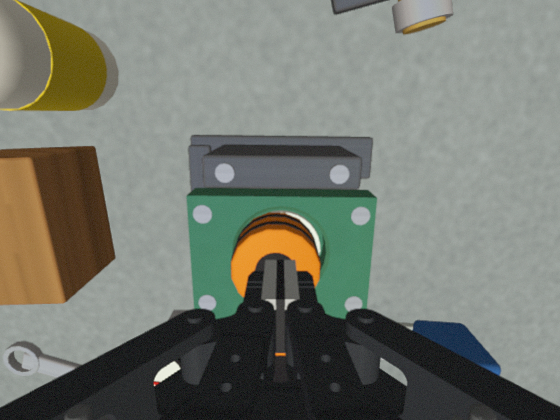

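Call:
carry_out([
  [0.002,0,-0.004,0,0,0,1],
  [0,0,-0.002,0,0,0,1],
  [0,0,-0.002,0,0,0,1],
  [0,0,0,0,0,0,1],
])

```text
t: 54.52
position: [603.3, -121.2, 104.8]
ee_rot: [180.0, -0.0, -90.0]
wrist_force: [-0.9, 0.6, -0.1]
opening: -0.001
```

Call:
carry_out([
  [0,0,-0.002,0,0,0,1],
  [0,0,-0.002,0,0,0,1],
  [0,0,-0.002,0,0,0,1],
  [0,0,-0.001,0,0,0,1],
  [0,0,-0.001,0,0,0,1],
  [0,0,0,0,0,0,1],
])

```text
t: 55.28
position: [603.5, -121.4, 98.2]
ee_rot: [-179.9, -0.0, -90.0]
wrist_force: [-3.3, 2.6, 9.2]
opening: 0.0
```

Call:
carry_out([
  [0,0,-0.001,0,0,0,1],
  [0,0,-0.001,0,0,0,1],
  [0,0,0,0,0,0,1],
])

```text
t: 55.65
position: [603.7, -121.5, 98.0]
ee_rot: [-179.8, -0.0, -90.0]
wrist_force: [-7.7, 4.2, 18.8]
opening: 0.003
```

Call:
carry_out([
  [0,0,0.01,0,0,0,1],
  [0,0,0.03,0,0,0,1],
  [0,0.03,0.04,0,0,0,1],
  [0,0.05,0.03,0,0,0,1],
  [-0.01,0.05,0,0,0,0,1],
  [-0.02,0.04,0,0,0,0,1],
  [0,0.02,0,0,0,0,1],
  [0,0,0,0,0,0,1],
])

```text
t: 56.65
position: [573.5, 69.6, 204.5]
ee_rot: [180.0, -0.0, -89.9]
wrist_force: [-0.7, -0.7, 0.3]
opening: 0.0
```

```bash
python3 -c "
from h import *
st();plugs('wrist',98,'w31.png');g();plugs('top',98,'t31.png')"
```

```text
{'t': 56.65, 'joint_positions': [22.42, 18.28, 7.34, 0.0, -79.09, -22.32], 'position': [573.46, 69.57, 204.47], 'ee_rot': [179.98, -0.01, -89.9], 'opening': 0.0, 'wrist_force': [-0.74, -0.72, 0.33]}
[241.3 207.4] ax 52.9 55.6 outer [601.7  65.5  98. ] hole [601.8  66.1  98. ]
[239.3 121.6] ax 58.8 61.8 outer [601.3   3.3  98. ] hole [601.3   3.8  98. ]
[237.8  27.8] ax 63.0 65.8 outer [600.4 -55.9  98. ] hole [600.4 -57.6  98. ]
scene ctr [687.5 -27.1] w 240.0 angle cw rad 0.069
top ctr [686. -31.] w 174.0 angle cw rad 0.146
[283.2 185.4] ax 17.3 17.8 outer [601.  -60.2  98. ] hole [601.4 -60.3  98. ]
[257.1 185.3] ax 17.3 17.8 outer [601.9   1.2  98. ] hole [601.9   1.2  98. ]
[309.9 184.3] ax 17.2 17.8 outer [ 603.3 -122.6   98. ] hole [ 603.5 -122.9   98. ]
```

View pics/w31.png

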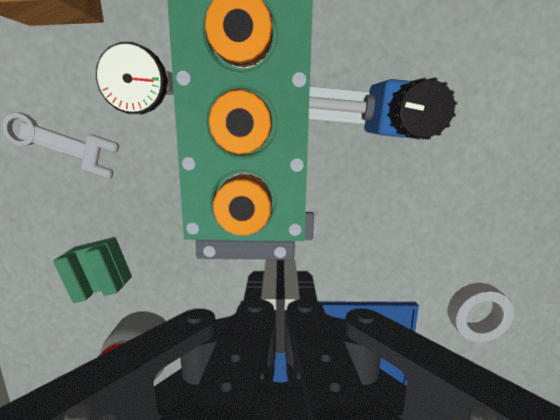

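Call:
carry_out([
  [-0.005,-0.04,0,0,0,0,0],
  [-0.005,-0.05,0,0,0,-0.17,-0.3],
  [-0.005,-0.05,0,0,0,-0.17,-0.5],
  [-0.005,-0.05,0,0,0,-0.17,-0.5],
  [-0.005,-0.05,0,0,0,-0.17,-0.5],
  [-0.005,-0.05,0,0,0,-0.17,-0.5],
  [-0.005,-0.04,0,0,0,-0.17,-0.5],
  [-0.005,-0.03,0,0,0,-0.17,-0.5],
])

```text
t: 57.85
position: [532.4, -294.3, 204.5]
ee_rot: [180.0, -0.0, -158.7]
wrist_force: [1.3, 1.1, -1.0]
opening: 0.749
```

Call:
carry_out([
  [-0.002,-0.005,0,0,0,0,-0.5],
  [0,0,0,0,0,0,-0.5],
  [0,0,0,0,0,0,-0.5],
])

```text
t: 58.22
position: [531.5, -295.8, 205.0]
ee_rot: [180.0, 0.0, -158.1]
wrist_force: [0.5, 0.6, -0.5]
opening: 0.749
```

```bash
cat >> h.py <<'E'
def valve(n,f=None,ctr=(530,-296)):
    im,d,c=cap(n,f); h=cv2.cvtColor(im,cv2.COLOR_RGB2HSV);H,S,V=h[...,0],h[...,1],h[...,2]
    def near(m,z,lo,R=60):
        k,l,s,ce=cv2.connectedComponentsWithStats(m.astype(np.uint8)); o=[]
        for i in range(1,k):
            if s[i,4]>=lo and np.hypot(*(onz(c,*ce[i],z)[:2]-np.array(ctr)))<R: o.append((s[i,4],i,l))
        return max(o,key=lambda t:t[0]) if o else None
    def q(m,z,name,lo=8):
        o=near(m,z,lo)
        if o is None: print(name,'none');return
        ys,xs=np.nonzero(o[2]==o[1]); P=np.array([onz(c,x,y,z)[:2] for x,y in zip(xs,ys)])
        m0=P.mean(0);w,v=np.linalg.eigh(np.cov((P-m0).T));a=v[:,1]
        (cx,cy),rad=cv2.minEnclosingCircle(P.astype(np.float32))
        print(name,o[0],'px',(xs.mean().round(1),ys.mean().round(1)),'cen',m0.round(1),'circ',np.round([cx,cy,rad],1),'axis deg mod180',round(np.degrees(np.arctan2(a[1],a[0]))%180,1)); return m0
    q(((H<6)|(H>172))&(S>150)&(V>90),88,'bar'); q((H>50)&(H<85)&(S>90),58,'green'); q((S<45)&(V>170),58,'disc')
    return im
E
python3 -c "
from h import *
st();valve('top');valve('wrist','w32.png')"
```

```text
{'t': 58.22, 'joint_positions': [-14.39, 21.73, 12.42, -0.01, -80.68, -53.69], 'position': [531.46, -295.76, 204.96], 'ee_rot': [180.0, 0.01, -158.08], 'opening': 0.75, 'wrist_force': [0.53, 0.64, -0.47]}
bar none
green none
disc 121 px (np.float64(388.8), np.float64(229.4)) cen [ 497.8 -316.2] circ [ 496.3 -319.2   24.3] axis deg mod180 112.7
bar 896 px (np.float64(274.2), np.float64(207.0)) cen [ 531.1 -300. ] circ [ 529.1 -300.7   32.1] axis deg mod180 21.9
green 69 px (np.float64(246.0), np.float64(161.8)) cen [ 510.8 -334. ] circ [ 510.5 -333.7    5. ] axis deg mod180 58.9
disc 7025 px (np.float64(275.5), np.float64(195.2)) cen [ 528.8 -300.2] circ [ 530.5 -300.2   45.9] axis deg mod180 118.5
```

View pics/w32.png

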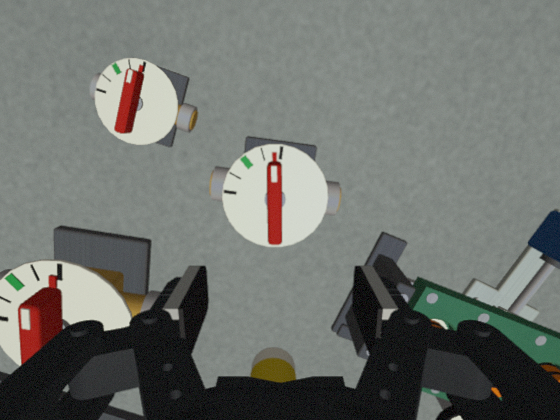

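```bash
python3 -c "
from h import *
c=r.get_calibration('wrist')
for p in [(281,153),(264,154),(246,161.8),(230,192)]:
  q=onz(c,*p,58)[:2]-np.array([530.5,-300.2]);print(p,np.degrees(np.arctan2(q[1],q[0]))%360,np.hypot(*q))
im=cv2.imread('pics/w32.png')[135:255,205:345];cv2.imwrite('pics/w32z.png',cv2.resize(im,None,fx=4.5,fy=4.5,interpolation=cv2.INTER_CUBIC))
"
```

```text
(281, 153) 193.8375300376129 38.51737997255418
(264, 154) 215.15164232481968 38.32850730548032
(246, 161.8) 239.80515007599902 39.050309694333
(230, 192) 284.70878834052365 38.80101298861661
```

View pics/w32z.png

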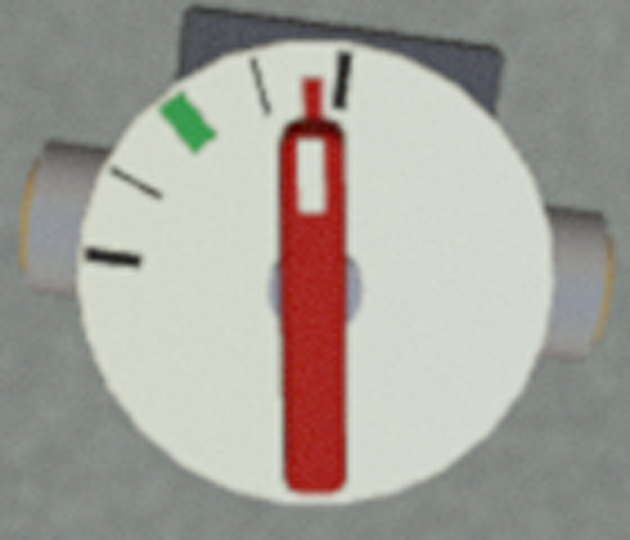

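Call:
carry_out([
  [-0.001,-0.0044,-0.02,0,0,0,-0.5],
  [0,0,-0.03,0,0,0,-0.5],
  [0,0,-0.03,0,0,0,-0.5],
  [0,0,-0.02,0,0,0,-0.5],
  [0,0,0,0,0,0,-0.4],
  [0,0,0,0,0,0,-0.4],
])

```text
t: 59.08
position: [531.1, -300.8, 106.1]
ee_rot: [-179.9, 0.1, -158.1]
wrist_force: [-0.6, -0.2, -0.1]
opening: 0.705
```

```bash
python3 -c "
from h import *
st();valve('wrist','w33.png')"
```

```text
{'t': 59.08, 'joint_positions': [-14.85, 24.88, 2.53, 0.03, -67.54, -53.28], 'position': [531.09, -300.79, 106.13], 'ee_rot': [-179.91, 0.06, -158.12], 'opening': 0.7, 'wrist_force': [-0.58, -0.15, -0.14]}
bar 2209 px (np.float64(280.0), np.float64(260.3)) cen [ 530.1 -300.5] circ [ 529.2 -300.9   32.5] axis deg mod180 22.3
green 168 px (np.float64(237.9), np.float64(189.6)) cen [ 510.7 -334. ] circ [ 510.5 -333.7    5.6] axis deg mod180 56.6
disc 14107 px (np.float64(281.4), np.float64(235.2)) cen [ 527.6 -300.7] circ [ 530.4 -300.4   45.7] axis deg mod180 118.2
```

View pics/w33.png

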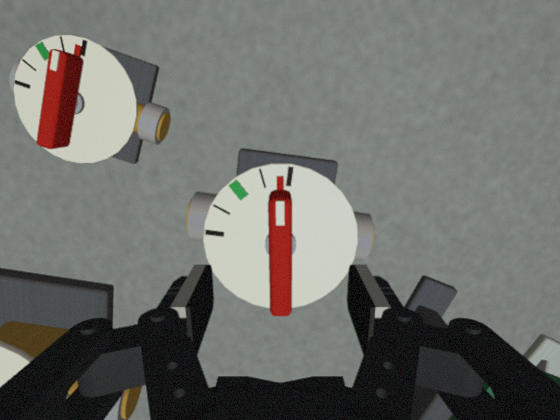

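Call:
carry_out([
  [0,0.0005,-0.015,0,0,0,-0.4],
  [0,0,-0.015,0,0,0,-0.4],
  [0,0,-0.008,0,0,0,-0.2],
  [0,0,0,0,0,0,0.2],
  [0,0,0,0,0,0,0.6],
  [0,0,0,0,0,0,1],
  [0,0,0,0,0,0,1],
  [0,0,0,0,0,0,1],
], squeeze=30)

```text
t: 60.12
position: [530.8, -300.9, 67.5]
ee_rot: [-179.9, 0.0, -158.2]
wrist_force: [1.0, -3.1, 0.6]
opening: 0.132
```

Call:
carry_out([
  [0,0,0,0,0,0.1,1],
  [0,0,0,0,0,0.1,1],
  [0,0,0,0,0,0.1,1],
])

```text
t: 60.5
position: [530.9, -301.0, 67.5]
ee_rot: [-179.9, 0.0, -140.8]
wrist_force: [1.5, -3.3, 0.9]
opening: 0.131
```

```bash
python3 -c "
from h import *
st();valve('wrist','w34.png')"
```

```text
{'t': 60.5, 'joint_positions': [-14.86, 26.65, -0.69, 0.06, -62.56, -35.97], 'position': [530.85, -300.96, 67.49], 'ee_rot': [-179.89, 0.02, -140.81], 'opening': 0.13, 'wrist_force': [1.53, -3.3, 0.88]}
bar 3596 px (np.float64(279.9), np.float64(298.2)) cen [ 529.4 -301.1] circ [ 529.3 -301.5   32.4] axis deg mod180 39.2
green 269 px (np.float64(250.2), np.float64(196.1)) cen [ 510.6 -333.9] circ [ 510.5 -333.8    5.6] axis deg mod180 59.8
disc 14313 px (np.float64(281.3), np.float64(242.3)) cen [ 519.4 -308.5] circ [ 530.3 -300.4   45.8] axis deg mod180 129.9
```

View pics/w34.png

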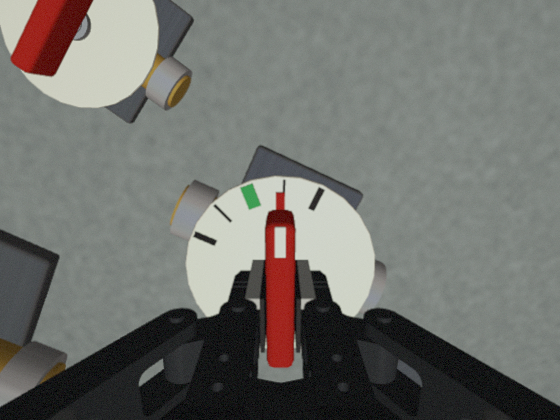

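Call:
carry_out([
  [0,0,0,0,0,0.12,1],
  [0,0,0,0,0,0.12,1],
  [0,0,0,0,0,0.114,1],
  [0,0,0,0,0,0,1],
])

```text
t: 61.05
position: [531.0, -301.1, 67.5]
ee_rot: [-179.9, -0.0, -120.7]
wrist_force: [3.1, -4.8, -0.2]
opening: 0.133
```

Call:
carry_out([
  [0,0,0,0,0,0,0.5],
  [0,0,0,0,0,0,0],
  [0,0,0,0,0,0,-0.4],
  [0,0,0,0,0,0,-0.4],
  [0,0,0.03,0,0,0,-0.4],
  [0,0,0.04,0,0,0,-0.4],
  [0,0,0.04,0,0,0,-0.4],
  [0,0,0.02,0,0,0,-0.4],
])

```text
t: 62.05
position: [531.0, -300.6, 199.7]
ee_rot: [-179.8, 0.0, -120.7]
wrist_force: [0.1, -0.0, -0.5]
opening: 0.701
```

```bash
python3 -c "
from h import *
st();im=valve('wrist','w35.png')
cv2.imwrite('pics/w35z.png',cv2.cvtColor(cv2.resize(im[130:260,205:355],None,fx=4.5,fy=4.5,interpolation=cv2.INTER_CUBIC),4))"
```

```text
{'t': 62.05, 'joint_positions': [-14.84, 21.9, 11.9, 0.03, -79.79, -15.87], 'position': [531.01, -300.61, 199.69], 'ee_rot': [-179.79, 0.03, -120.71], 'opening': 0.7, 'wrist_force': [0.14, -0.04, -0.49]}
bar 946 px (np.float64(280.2), np.float64(211.4)) cen [ 530.8 -299.8] circ [ 529.6 -301.4   32.1] axis deg mod180 59.0
green 31 px (np.float64(280.6), np.float64(152.1)) cen [ 509.1 -336. ] circ [ 509.3 -335.8    2.9] axis deg mod180 134.9
disc 7257 px (np.float64(280.3), np.float64(199.2)) cen [ 529.7 -301.6] circ [ 530.8 -300.3   46. ] axis deg mod180 148.2
```

View pics/w35z.png

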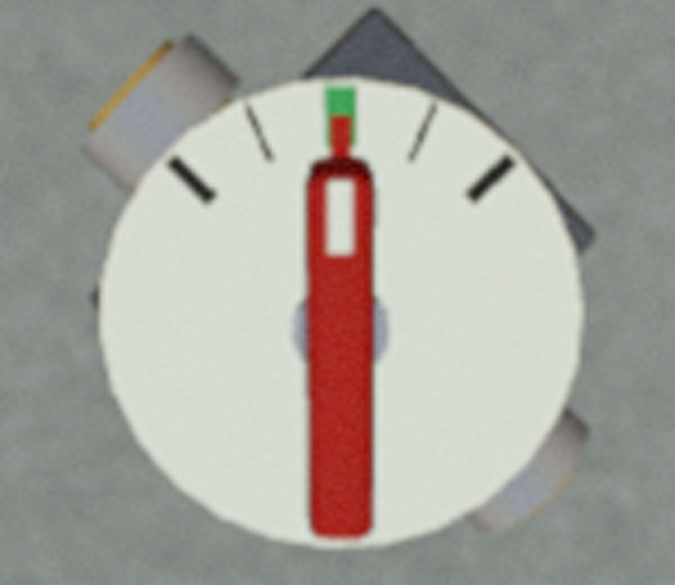

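```bash
python3 -c "
from h import *
g();im,_,_=plugs('top',98,'t36.png')
cv2.imwrite('pics/t36z.png',cv2.cvtColor(cv2.resize(im[90:290,90:350],None,fx=3,fy=3,interpolation=cv2.INTER_CUBIC),4))
im,_,_=cap('scene');cv2.imwrite('pics/s36z.png',cv2.cvtColor(cv2.resize(im[200:290,205:345],None,fx=5,fy=5,interpolation=cv2.INTER_CUBIC),4))"
```

```text
scene ctr [687.5 -27.1] w 238.0 angle cw rad 0.069
top ctr [686. -31.] w 260.0 angle cw rad 0.143
[283.2 185.4] ax 17.0 17.4 outer [601. -60.  98.] hole [601.2 -60.1  98. ]
[257.  185.2] ax 16.9 17.5 outer [602.    1.3  98. ] hole [602.2   0.7  98. ]
[230.6 185.3] ax 17.0 17.3 outer [602.3  63.4  98. ] hole [602.4  63.4  98. ]
```

View pics/t36z.png

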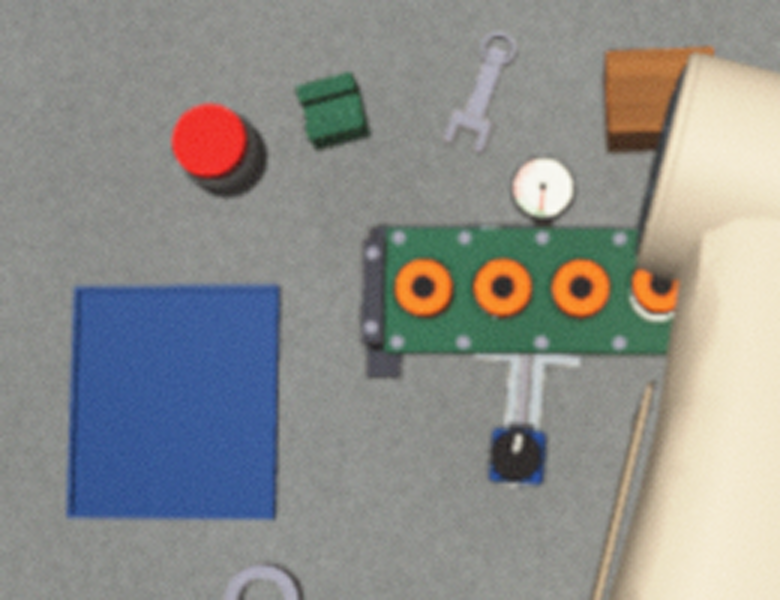

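View pics/s36z.png

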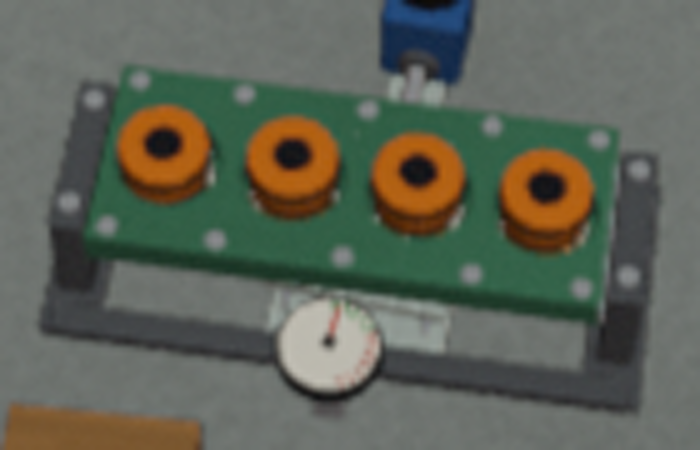

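```bash
python3 -c "
from h import *
print(r.job_done());st()"
```

```text
the job is handed in; nothing more can be done
None
the job is handed in; nothing more can be done
```

I handed the job in at about 62 s of the 210 s. All four plugs are pressed home, the jack is touching, and the air valve is open to 45 degrees.

- **Plugs:** all four plugs from the tray stand in the four pockets. With the jack already touching, I pressed each one down. Each stopped hard with its top at about 98 mm, the fully-home height, at 18 to 24 N.
- **Jack:** I turned the knob to first contact, went about 1 mm too far (pointer still in the green), and turned it back. The last gauge reading was about 0.1 rad by the scene camera and about 0.04 rad by the top camera. That is 0.1 to 0.2 mm of lift, inside the green marks. It dipped slightly during the one press where I read it, and was back to the same value after the presses and at the end.
- **Valve:** I turned the middle-sized one, which started about 7° open. From the tick marks the handle ended at about 44.5°, with its pointer on the green mark.
- **Robot and bystanders:** the gripper was open and clear above the valve at hand-in. Every bystander I could see was where it started; in the last pictures the arm hid some of those to the right of the stand.

**Disagreements:**
- The top and wrist cameras differed by 2 to 4 mm in y, so I placed the plugs by positions relative to the pockets.
- The plug in pocket0 sits about 2.5 mm off centre in its pocket, which is within its clearance. It went home like the others, and in the last top picture the arm partly hid it.

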